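Fit a switch insert into a sloping console and lock its bezel with push rivets

ROBOT

A 6-joint arm with a two-finger parallel gripper is mounted at the origin on a cart in front of the work surface, level with it; the furniture and walls round the work are solid. World frame = base frame: x ahead of the robot, y to its left, z up, the work surface at z = 0. Lengths are in mm, angles in rad, forces in N, time in s.
With the tool pointing down it reaches from about 375 to 825 mm from the base axis. Payload 5.5 kg.
Tool frame: the origin (TCP) lies midway between the tips of the shut fingers; the grasp point (between the pads) lies 19 mm behind it (pinch_z is the distance from the TCP to the grasp point, in mm); z points along the fingers, y is the direction in which the jaws open and shut (so a half turn about z gives the same grasp; the last joint's range is limited). The gripper opens to 85 mm and grips with 20 to 120 N. Pads are 22 mm wide; open, the fingers measure 114 mm over their backs; the gripper's body (76 mm by 85 mm) begins 54 mm behind the grasp point. The pads swing forward as they close: fully open they stand 13 mm farther back than shut.
Start: joints at [1.228, 0.314, -0.047, 1.21, 0, 1.571], TCP at [201.672, 565.087, 231.299] pointing down, gripper open.
Joint ranges: [-2.67, 2.67], [-0.69, 1.73], [-1.03, 1.25], [-2.08, 2.16], [-1.42, 1.45], [-3.14, 3.14]. Speed limits (rad/s): [2.39, 2.39, 3.01, 3.14, 3.14, 3.14].

INTERFACE

Orientations are given as a rotation vector (axis times angle).
In Python, from station import state, snapshot, camera_info, finish_job, pinch_z gives the robot as it stands.
- The arm moves only by the tool jog_arm, never from a script. Its arguments are lists of equal length, an entry for each row: "rot": the turn, a rotation vector about the world's x, y, z normalised to -1 to 1, where 1 is 2 rad, a list of three; "linear": the shift along the world's x, y, z normalised to -1 to 1, where 1 is 0.5 m, a list of three; "hand": the gripper command: -1 is fully open, 1 is shut, values between are in proportion. In form: {"rot": [[ax, ay, az], ...], "linear": [[tx, ty, tz], ...], "hand": [hand, ...]}. A call has 1 to 8 rows; each row is the pose to reach, as a shift and turn from the pose commanded when the call began; what a row does not reach only later rows make up. A row lasts 1/12 s, in which the tool goes at most 41.7 mm and 7.16 degrees, less where a joint would pass 70% of its speed; a pose out of reach is approached as far as the arm can. A call with a number of a shift or a turn outside -1 to 1 is refused whole. A call with a gripper value outside its range is refused whole. The fingers move at their own pace and stop on an object; "newtons" is the grip in N (left out, the last holds). Time passes only in rows, so rows that repeat a pose let the fingers close. It gives the time, the measured TCP pose, the force and the opening at its end, in the units of the state.
- state(): the state, without advancing time (a new reading comes with each control period).
- snapshot(name): name is "scene" or "top" or "wrist"; returns the picture (384x512x3 uint8, red, green, blue); there is no depth.
- camera_info(name): a dict with "mtx" (3x3 intrinsics, pixels), "eye" and "rotation" of the camera in the world; the wrist camera has in their place "mount" (4x4, takes a point from camera to tool coordinates, whose origin is the TCP and whose axes are the flange's). Camera axes: x right, y down, z forward; pixel columns grow to the right and rows downward; lengths in mm; the calibration is good to about 2 mm. The wrist camera is an equidistant fisheye: a pixel r from the principal point sees the ray r / f radians off the axis. A picture is of the moment at which its call begins: read the wrist's pose just before it. camera_info takes no time and is no camera call.
- finish_job(): hands the job in, once; it reports no verdict.
The state is a dict: "t": time; "q": joint angles; "dq": joint speeds; "joint_torque": joint torques, N m; "tool_pos": TCP position; "tool_rot": TCP orientation; "contact_force": force on the tool from outside, world axes, zero at the start; "moment": the same for the moment, N m; "opening": finger opening in mm.
Only numpy, scipy, OpenCV 4.12 (cv2) and the standard library are available. Lean on these libraries where they do the work, as an engineer would, in place of code of your own. Each camera call takes 0.05 s, during which the arm holds its last target.

TASK

Fit the loose switch insert to the grey control console: lay it squarely into the recess of the sloping face until it sits fully down, let go of it, and swing the hinged bezel shut over its rim. Only once the bezel is shut, push the white centre pins of both push rivets in until they are flush, so that they spread and lock it. Leave everything else on the bench where it is.

Things in the scene. Friction and masses are not known exactly. Their poses are not given: they have to be found in the camera images.
- insert: Loose switch insert, about 160 g, standing level on the bench: aluminium plate 82 (its y) x 62 (its x) x 5 over a black contact block 44 (y) x 34 (x) x 16, with a black bar knob on top as handle. Origin under the middle of the block; z up; plate underside at z = 16, plate top 21. Left and right two amber lamps, 6 high. May be fitted either way round.
- insert_knob (a point): Middle of the top of the insert's knob, on its z axis, 45 above its origin. The knob's bar is 12 thick (insert's y), 34 long (insert's x) and stands from 24.5 to 45 above the origin, on a round skirt 38 across. It does not turn.
- face: Sloping face of the grey console (fixed, 124 deep, 122 wide, 111 high at the back, 60 in front), turned 20 to 43 degrees to the robot's right and climbing away at 27 degrees. Origin: middle of the recess, level with the face; x up the slope, y left, z squarely out, 27 degrees from vertical. Face from x = -62 to 50. Holes 11 wide for the rivets at x = -43, y = +-34.
- recess (a point): Middle of the recess floor, 5 below face's origin. Recess 68 (face x) x 88 (face y), 5 deep: 3 larger than the plate all round; in its floor an opening 44 (x) x 54 (y) for the contact block. Insert fully down: its plate is level with the face, its origin at z = -21 of face, its axes along face's (or turned by half a turn).
- bezel (a joint): Hinge of the bezel, a dark steel frame, rad: 0 shut on the face, growing as it swings up and back; 2.04 upright, 2.2 end stop. It stays where left; about 1 N at the free edge moves it. Close it by pushing its outer side (the far side when open) forward over the knob, then down. An insert not fully down keeps it from shutting.
- bezel_hinge (a point): Middle of the hinge axis, which runs along face's y at x = 45, z = 2.6 of that frame. The bezel is 100 wide (y) and 5 thick; shut, it covers x = -57 to 40 of face, with a window 50 (x) x 70 (y) round the knob, and its outer side stands 5 above the face.
- bezel_edge (a point): Middle of the bezel's free edge, on its outer side, 102 from the hinge axis; a small finger lip 24 wide stands 3 above the outer side here. Down the slope when shut, up in the air when open. Rivets sit 14 in from this edge, 34 to either side.
- pin_left (a joint): White centre pin of the left push rivet (nearer +y), m: 0 to 0.002 at the start (6 to 8 mm proud), 0.008 flush. Grows as it is pushed in; needs 6 to 8 N, stays where left. The rivet sits in the bezel's free bar; as the pin goes in, its two legs below the bezel spread: with the bezel shut they lock under the face, else they jam in the hole.
- pin_right (a joint): White centre pin of the right push rivet (nearer -y), m; the same as the left
- pin_left_top (a point): Top of the left pin's head, a disc 11 across, in a black flange 19 across. Moves with bezel and pin. Bezel shut: at x = -43, y = +34 of face, 15.8 above the face at joint 0 and 7.8 when flush (flange top 7.3 above the face, bezel 5.3). Push it along face's -z.
- pin_right_top (a point): Top of the right pin's head; the same, at y = -34 of face
- loupe: Bystander: black watchmaker's eye loupe, 39 across, 33 tall, standing; origin under its middle
- oil_can: Bystander: red thumb oil can, 68 across, 118 tall, standing; origin under its middle
- vial: Bystander: small corked glass vial, 24 across, 54 tall, standing; origin under its middle
- spanner: Bystander: open-ended spanner, 180 x 35 x 6, lying; origin at the middle of its underside
- screwdriver: Bystander: black-handled screwdriver, 209 long, 33 thick, lying; origin under its middle
- pliers: Bystander: long-nose pliers with red handles, 190 x 67 x 15, lying; origin under the middle

How it is judged:
By the outcome, as a careful person would: the job done as asked, in the order asked, and still so for the second after the job is handed in, with the robot touching nothing.
It also fails if it takes over 64 s, if anything falls off the work surface, if the arm or the gripper's body presses on something with over 40 N, if the wrist force passes 120 N, or if a joint passes its speed limit or range.

## Working session

There is one attempt and no reset: what is moved stays moved. The work goes in short steps, Python scripts to look and compute and a tool call to move; the robot and the scene stay as the last step left them, time stands still between calls to the robot, and variables do not carry over. Pictures are saved under pics/ and viewed, and the job is handed in when it is done.

Besides the shell and the picture viewer there is one more tool, called after "Call:" by a JSON object that holds its "fn" and its "kwargs", one argument or row to a line. jog_arm: Moves the arm, as the interface text tells. Its arguments: {"type":"object","properties":{"rot":{"type":"array"},"linear":{"type":"array"},"hand":{"type":"array"},"newtons":{"type":"number"}},"required":["rot","linear","hand"]}

```bash
mkdir -p pics; ls
cat > h.py <<'E'
import numpy as np, cv2
from station import *
from scipy.spatial.transform import Rotation as R
E
python3 - <<'E'
from h import *
print(state()); print(pinch_z() if callable(pinch_z) else pinch_z)
for n in ["scene","top","wrist"]:
    print(n,camera_info(n))
    cv2.imwrite(f"pics/{n}0.png",cv2.cvtColor(snapshot(n),cv2.COLOR_RGB2BGR))
E
```

```text
pics
{'t': 0.0, 'q': array([ 1.22793593e+00,  3.14220322e-01, -4.80843009e-02,  1.21017924e+00,
        8.11765401e-06,  1.57077338e+00]), 'dq': array([-0.00125464,  0.00039031, -0.00070665,  0.00139913,  0.00218048,
        0.00015138]), 'joint_torque': array([ 2.31837794e-04, -5.39590573e+01,  3.39749479e+01,  1.91549415e-02,
        1.61165335e-04,  1.90544847e-05]), 'tool_pos': array([201.51443763, 564.53987694, 230.43567945]), 'tool_rot': array([-5.35843651e-01, -3.09525606e+00,  2.60948490e-03]), 'contact_force': array([ 0.09882044, -0.25764729,  0.07053125]), 'moment': array([-0.03072945,  0.01198279, -0.02933783]), 'opening': 85.57053597304864}
18.700000000000003
scene {'mtx': array([[412.85152542,   0.        , 255.23938765],
       [  0.        , 412.85152542, 198.20953505],
       [  0.        ,   0.        ,   1.        ]]), 'eye': array([ 217.50500099, -635.88194338,  673.20814999]), 'rotation': array([-2.15477331,  0.54154201, -0.24726504])}
top {'mtx': array([[479.72384916,   0.        , 262.4441947 ],
       [  0.        , 479.72384916, 190.63076026],
       [  0.        ,   0.        ,   1.        ]]), 'eye': array([ 361.95940437,   13.18807036, 1188.48680801]), 'rotation': array([-2.13712231,  2.10152813, -0.18894354])}
wrist {'mtx': array([[297.31863964,   0.        , 253.55346738],
       [  0.        , 297.31863964, 189.86338465],
       [  0.        ,   0.        ,   1.        ]]), 'mount': array([[-1.90817317e-03, -9.59256512e-01, -2.82530181e-01,
         7.13894461e+01],
       [ 9.99998082e-01, -1.95495985e-03, -1.16311631e-04,
        -1.11460403e+00],
       [-4.40762470e-04, -2.82529861e-01,  9.59258403e-01,
        -1.43317720e+02],
       [ 0.00000000e+00,  0.00000000e+00,  0.00000000e+00,
         1.00000000e+00]])}
```

View pics/scene0.png

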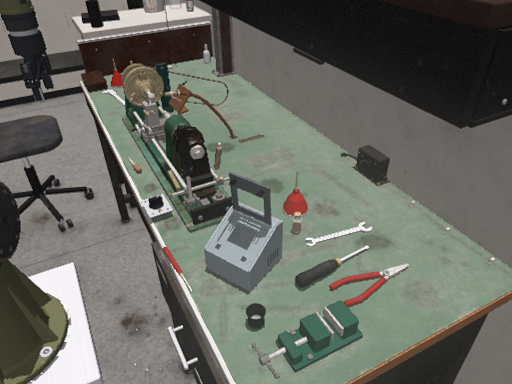

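View pics/top0.png

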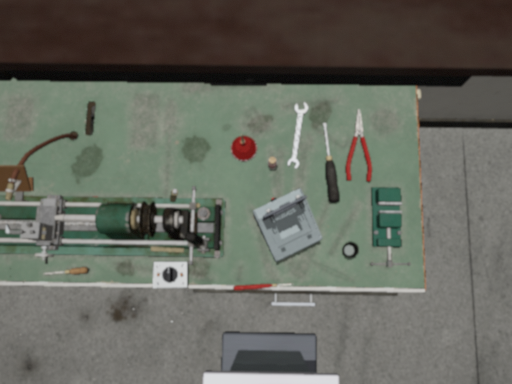

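View pics/wrist0.png

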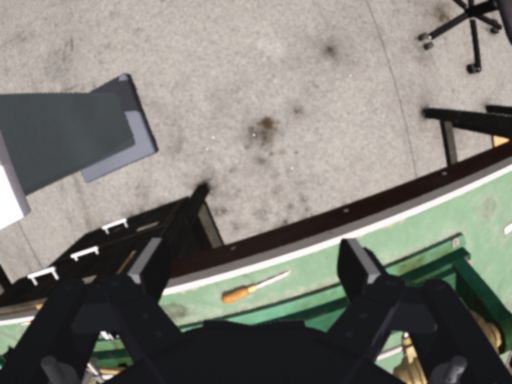

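The top view shows the insert at about (170,274), near the bench front edge. The console is at about (287,225) with the bezel open. The loupe is at (349,250), the vial at (272,163) and the oil can at (244,148). I'll zoom in next.

```bash
cat >> h.py <<'E'
def cam(n,tp=None,tr=None):
    c=camera_info(n)
    if n!="wrist": return c["mtx"],R.from_rotvec(c["rotation"]).as_matrix(),np.array(c["eye"]),False
    T=c["mount"]; Rt=R.from_rotvec(tr).as_matrix()
    return c["mtx"],Rt@T[:3,:3],Rt@T[:3,3]+tp,True
def ray(C,u,v):
    K,Rc,e,f=C
    x=(u-K[0,2])/K[0,0]; y=(v-K[1,2])/K[1,1]
    if f:
        r=np.hypot(x,y); s=np.sin(r)/r if r>1e-9 else 1
        d=np.array([x*s,y*s,np.cos(r)])
    else: d=np.array([x,y,1.])
    return Rc@(d/np.linalg.norm(d))
def atz(C,u,v,z):
    d=ray(C,u,v); e=C[2]; return e+d*(z-e[2])/d[2]
def proj(C,P):
    K,Rc,e,f=C
    p=(np.atleast_2d(P)-e)@Rc
    if f:
        h=np.hypot(p[:,0],p[:,1]); th=np.arctan2(h,p[:,2]); k=np.where(h>1e-9,th/np.maximum(h,1e-9),1)
        return np.c_[K[0,0]*p[:,0]*k+K[0,2],K[1,1]*p[:,1]*k+K[1,2]]
    return np.c_[K[0,0]*p[:,0]/p[:,2]+K[0,2],K[1,1]*p[:,1]/p[:,2]+K[1,2]]
def crop(f,o,x0,y0,x1,y1,k):
    im=cv2.imread(f)[y0:y1,x0:x1]; cv2.imwrite(o,cv2.resize(im,None,fx=k,fy=k,interpolation=cv2.INTER_CUBIC))
E
python3 - <<'E'
from h import *
crop("pics/top0.png","pics/t_ins.png",145,255,195,295,12)
crop("pics/top0.png","pics/t_con.png",245,180,335,265,7)
crop("pics/scene0.png","pics/s_ins.png",130,185,185,225,12)
crop("pics/scene0.png","pics/s_con.png",200,170,290,290,5)
T=cam("top")
for p,z in [((170,274),45),((287,225),80),((349,250),33),((272,163),54),((244,148),100)]: print(p,atz(T,*p,z))
E
```

```text
(170, 274) [374.94864257 239.34933673  45.        ]
(287, 225) [491.16957407 -33.31476647  80.        ]
(349, 250) [ 439.06313188 -184.00740808   33.        ]
(272, 163) [645.05900625   3.28011472  54.        ]
(244, 148) [668.80806148  69.94889632 100.        ]
```

View pics/t_ins.png

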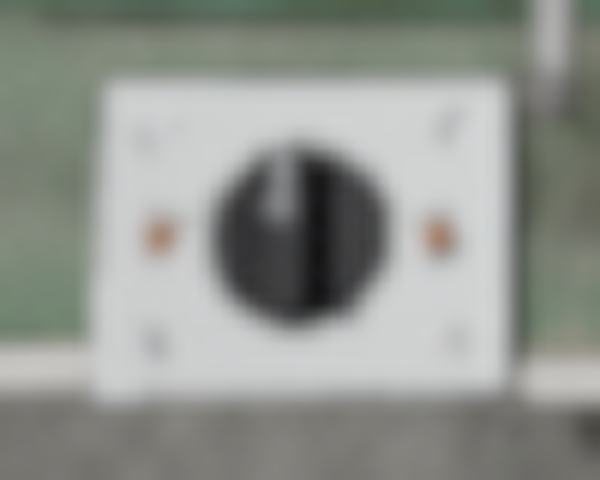

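View pics/t_con.png

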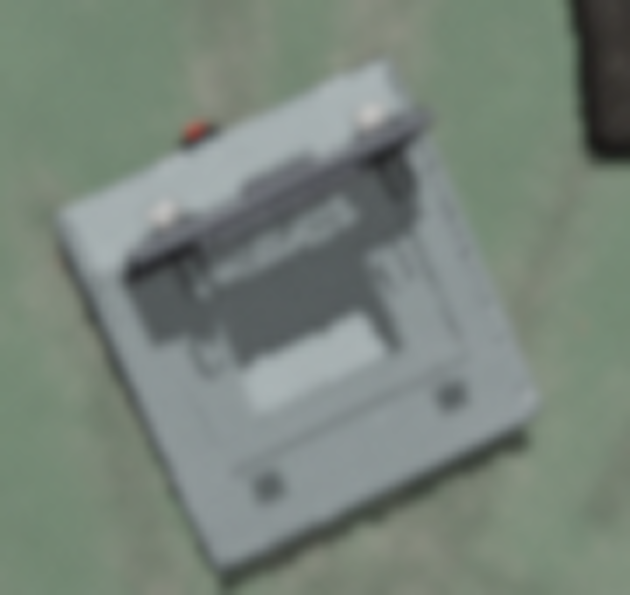

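View pics/s_con.png

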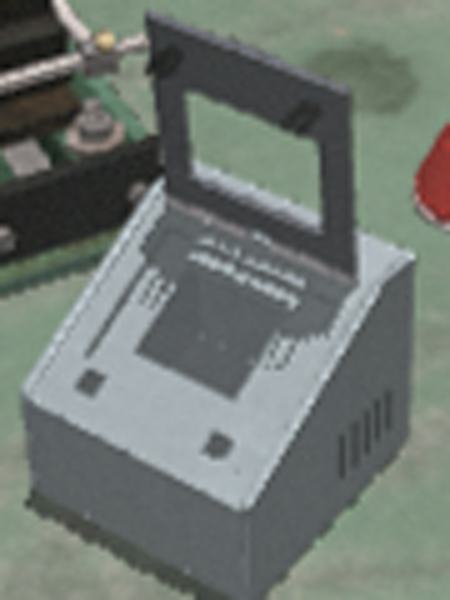

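View pics/s_ins.png

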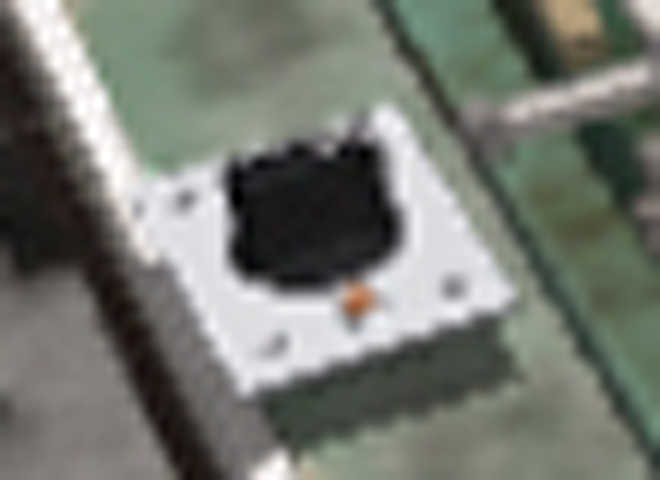

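```bash
cat > fit.py <<'E'
from h import *
from scipy.optimize import least_squares
T=cam("top");S=cam("scene")
def o(p,x0,y0,k): return [(p[0]+.5)/k-.5+x0,(p[1]+.5)/k-.5+y0]
s,c=np.sin(np.radians(27)),np.cos(np.radians(27))
def face(x,y,yaw):
    Rz=R.from_euler('z',yaw).as_matrix()
    Rf=Rz@np.array([[c,0,-s],[0,1,0],[s,0,c]])
    return Rf,np.array([x,y,60+62*s])
A=[(T,o(p,245,180,7),P) for p,P in [((268,487),(-43,34,0)),((452,397),(-43,-34,0)),((220,562),(-62,61,0)),((537,405),(-62,-61,0))]]
A+=[(S,o(p,200,170,5),P) for p,P in [((90,382),(-43,34,0)),((218,445),(-43,-34,0)),((25,395),(-62,61,0)),((244,508),(-62,-61,0)),((235,397),(-22,-27,-5)),((138,350),(-22,27,-5))]]
def res(v):
    Rf,t=face(*v); return np.concatenate([(proj(C,Rf@np.array(P,float)+t)[0]-p) for C,p,P in A])
r=least_squares(res,[491,-33,-.45],x_scale=[10,10,.1]); print("face",r.x,np.degrees(r.x[2])); print(r.fun.reshape(-1,2).round(1))
B=[(T,o(p,145,255,12),P) for p,P in [((103,80),(31,41,21)),((512,80),(31,-41,21)),((515,392),(-31,-41,21)),((92,400),(-31,41,21)),((160,234),(0,28,27)),((438,235),(0,-28,27))][:4]]
B+=[(S,o(p,130,185,12),P) for p,P in [((385,100),(31,41,21)),((515,298),(31,-41,21)),((248,390),(-31,-41,21)),((130,188),(-31,41,21))]]
def res2(v):
    Rz=R.from_euler('z',v[2]).as_matrix(); return np.concatenate([(proj(C,Rz@np.array(P,float)+[v[0],v[1],0])[0]-p) for C,p,P in B])
r2=least_squares(res2,[375,239,0],x_scale=[10,10,.1]); print("ins",r2.x,np.degrees(r2.x[2])); print(r2.fun.reshape(-1,2).round(1))
E
python3 fit.py
```

```text
face [ 4.86641746e+02 -3.64545277e+01  4.66899771e-01] 26.75138631467547
[[-0.6 -0.5]
 [-0.7 -0.4]
 [-1.   0.7]
 [ 0.4  0.3]
 [ 0.5 -0.2]
 [ 0.4  0.2]
 [-1.  -0.2]
 [ 1.1  1.1]
 [ 0.3  0.7]
 [-0.5  0.2]]
ins [3.74608483e+02 2.44662623e+02 3.59503738e-02] 2.0598046879862797
[[-0.1  0.3]
 [-0.3 -0.3]
 [-0.8 -0.1]
 [ 0.2 -0.1]
 [ 0.7  0.6]
 [ 0.6  0.2]
 [-0.5  0.5]
 [-0.5  0.4]]
```

```bash
cat > tri.py <<'E'
from h import *
T=cam("top");S=cam("scene")
def tri(p,q):
    a,b=ray(T,*p),ray(S,*q); A=np.c_[a,-b]; k=np.linalg.lstsq(A,S[2]-T[2],rcond=None)[0]
    P,Q=T[2]+a*k[0],S[2]+b*k[1]; return (P+Q)/2, np.linalg.norm(P-Q)
E
python3 - <<'E'
from tri import *
print(tri((190.5,263.5),(169.8,195.5)))
crop("pics/top0.png","pics/t_l.png",130,170,240,290,6)
crop("pics/scene0.png","pics/s_l.png",110,110,240,230,5)
E
```

```text
(array([399.94345345, 186.51284379,  79.97476742]), np.float64(1.8777824687075417))
```

View pics/t_l.png

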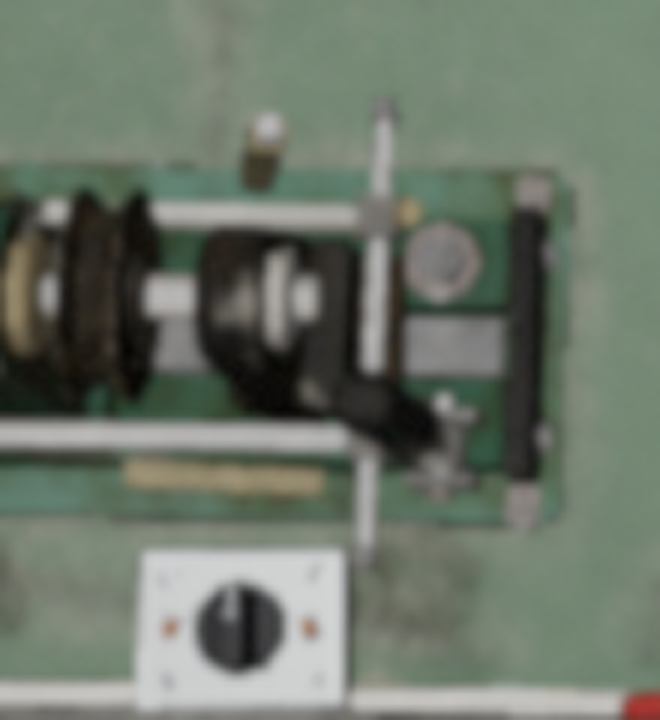

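View pics/s_l.png

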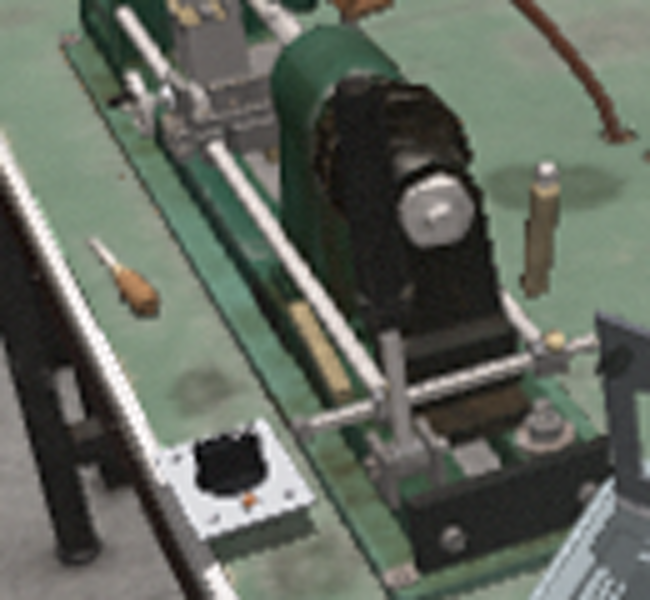

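```bash
cat >> h.py <<'E'
import json
def Rtool(zdir,xhint):
    z=np.array(zdir,float); z/=np.linalg.norm(z); x=np.array(xhint,float); x-=z*(x@z); x/=np.linalg.norm(x)
    return np.c_[x,np.cross(z,x),z]
def setcmd(p,rv): json.dump([list(map(float,p)),list(map(float,rv))],open("cmd.json","w"))
def getcmd(): p,r=json.load(open("cmd.json")); return np.array(p),R.from_rotvec(r)
def goal(p,Rm):
    p0,r0=getcmd(); d=(R.from_matrix(Rm)*r0.inv()).as_rotvec(); print("rot",(d/2).round(4).tolist(),"lin",((np.array(p)-p0)/500).round(4).tolist(),"deg",np.degrees(np.linalg.norm(d)).round(1),"mm",np.linalg.norm(np.array(p)-p0).round(1))
def moved(rot,lin):
    p,r=getcmd(); p=p+np.array(lin)*500; r=R.from_rotvec(np.array(rot)*2)*r; setcmd(p,r.as_rotvec())
E
python3 - <<'E'
from h import *
s=state(); print(R.from_rotvec(s['tool_rot']).as_matrix().round(4))
a=np.radians(160.355); q=1.228
# nominal start: pointing exactly down
x=R.from_rotvec(s['tool_rot']).as_matrix()[:,0]; x[2]=0
setcmd([201.672,565.087,231.299],R.from_matrix(Rtool([0,0,-1],x)).as_rotvec())
y=np.radians(182.06)
goal([374.6,244.7,140],Rtool([0,0,-1],[np.cos(y),np.sin(y),0]))
E
```

```text
[[-9.418e-01  3.361e-01 -4.000e-04]
 [ 3.361e-01  9.418e-01 -1.300e-03]
 [-0.000e+00 -1.300e-03 -1.000e+00]]
rot [-0.0, 0.0, 0.1894] lin [0.3459, -0.6408, -0.1826] deg 21.7 mm 375.3
```

Call:
{"fn": "jog_arm", "kwargs": {
  "rot": [
    [0, 0, 0.19],
    [0, 0, 0.19],
    [0, 0, 0.19],
    [0, 0, 0.19],
    [0, 0, 0.19],
    [0, 0, 0.19],
    [0, 0, 0.19],
    [0, 0, 0.19]
  ],
  "linear": [
    [0.346, -0.64, -0.18],
    [0.346, -0.64, -0.18],
    [0.346, -0.64, -0.18],
    [0.346, -0.64, -0.18],
    [0.346, -0.64, -0.18],
    [0.346, -0.64, -0.18],
    [0.346, -0.64, -0.18],
    [0.346, -0.64, -0.18]
  ],
  "hand": [0, 0, 0, 0, 0, 0, 0, 0]
}}

```text
t: 0.82
tool_pos: [355.5, 279.4, 151.0]
tool_rot: [-0.059, 3.141, 0.0]
contact_force: [0.4, -0.2, -1.0]
opening: 42.7
```

Run:
```python
from h import *
moved([0,0,.19],[0,0,0]); p,r=getcmd()
f=333.6/np.linalg.norm([173,-320,-90]); p=p+f*np.array([173,-320,-90]); setcmd(p,r.as_rotvec()); print(p)
y=np.radians(182.06)
goal([374.6,244.7,140],Rtool([0,0,-1],[np.cos(y),np.sin(y),0]))
```

```text
[355.680164   280.21640763 151.1791459 ]
rot [-0.0, 0.0, -0.0006] lin [0.0378, -0.071, -0.0224] deg 0.1 mm 41.8
```

Call:
{"fn": "jog_arm", "kwargs": {
  "rot": [
    [0, 0, 0],
    [0, 0, 0],
    [0, 0, 0]
  ],
  "linear": [
    [0.038, -0.071, -0.022],
    [0.038, -0.071, -0.022],
    [0.038, -0.071, -0.022]
  ],
  "hand": [0, 0, 0]
}}

```text
t: 1.07
tool_pos: [374.3, 243.6, 139.8]
tool_rot: [0.051, -3.14, 0.001]
contact_force: [-0.2, 0.5, -1.1]
opening: 42.5
```

Run:
```python
from h import *
moved([0,0,0],[.038,-.071,-.022]); print(getcmd()[0])
s=state(); im=snapshot("wrist"); print(s['tool_pos'],s['tool_rot'],s['q'],s['t'])
cv2.imwrite("pics/w1.png",cv2.cvtColor(im,cv2.COLOR_RGB2BGR)); np.savez("w1.npz",p=s['tool_pos'],r=s['tool_rot'])
C=cam("wrist",s['tool_pos'],s['tool_rot'])
Rz=R.from_euler('z',.036).as_matrix()
P=np.array([(31,41,21),(31,-41,21),(-31,-41,21),(-31,41,21),(17,6,45),(17,-6,45),(-17,-6,45),(-17,6,45.)])@Rz.T+[374.6,244.7,0]
uv=proj(C,P); print(uv.round(1))
b=cv2.cvtColor(im,cv2.COLOR_RGB2BGR); b=cv2.resize(b,None,fx=1.5,fy=1.5)
for p in uv: cv2.circle(b,tuple(int(x) for x in p*1.5),3,(0,0,255),1)
cv2.imwrite("pics/w1o.png",b)
```

```text
[374.680164   244.71640763 140.1791459 ]
[374.32937656 243.63637889 139.83558737] [ 5.07097662e-02 -3.13972672e+00  1.04279582e-03] [ 5.76823238e-01  9.01565525e-02 -5.42142257e-01  9.40084011e-01
  2.11899192e-04  5.44523853e-01] 1.0667
[[299.2 215.8]
 [213.2 216.3]
 [210.3 151.6]
 [301.6 151.2]
 [263.4 211.2]
 [249.4 211.3]
 [249.  172.5]
 [263.6 172.4]]
```

View pics/w1o.png

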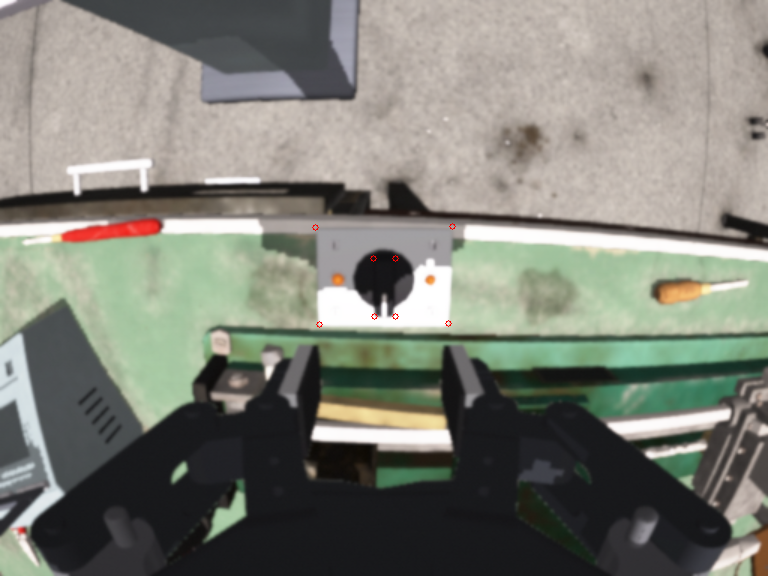

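Run:
```python
from h import *
crop("pics/w1.png","pics/w1c.png",200,140,312,226,7)
```

```text
(no output)
```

View pics/w1c.png

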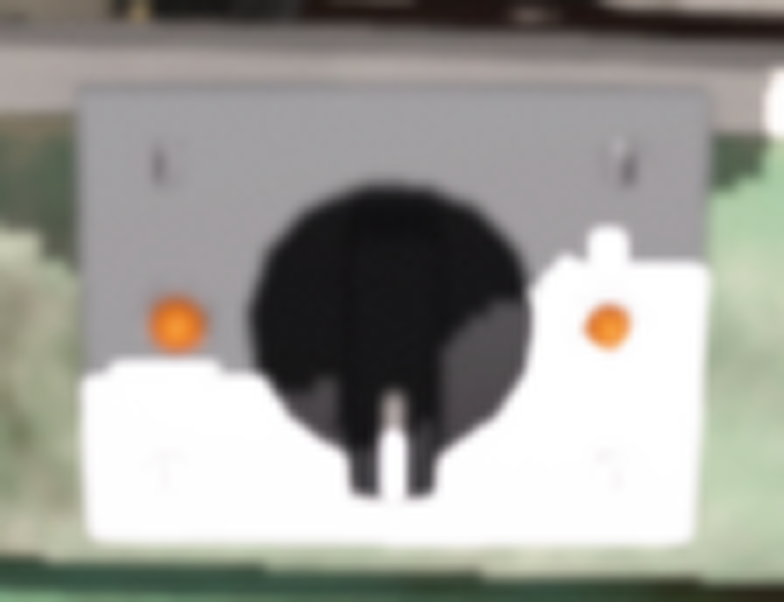

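Run:
```python
from h import *
from scipy.optimize import least_squares
d=np.load("w1.npz"); C=cam("wrist",d['p'],d['r'])
L=[((80,88),(-31,-41,21)),((710,89),(-31,41,21)),((87,544),(31,-41,21)),((695,545),(31,41,21)),((350,497),(17,-6,45)),((435,497),(17,6,45))]
P=np.array([l[1] for l in L],float); U=np.array([[(u+.5)/7-.5+200,(v+.5)/7-.5+140] for (u,v),_ in L])
f=lambda v:(proj(C,P@R.from_euler('z',v[2]).as_matrix().T+[v[0],v[1],0])-U).ravel()
r=least_squares(f,[374,244,0],x_scale=[10,10,.1]); print(r.x,np.degrees(r.x[2])); print(r.fun.reshape(-1,2).round(2))
```

```text
[3.75011383e+02 2.44316629e+02 2.64708412e-02] 1.5166674795301724
[[-0.84 -0.5 ]
 [ 0.51 -0.23]
 [ 0.45 -0.94]
 [-0.41 -0.81]
 [-0.81  1.13]
 [ 1.08  1.18]]
```

Call:
{"fn": "jog_arm", "kwargs": {
  "rot": [
    [0, 0, 0],
    [0, 0, 0],
    [0, 0, 0],
    [0, 0, 0],
    [0, 0, 0],
    [0, 0, 0],
    [0, 0, 0]
  ],
  "linear": [
    [0.0014, 0.0012, -0.06],
    [0.0014, 0.0012, -0.12],
    [0.0014, 0.0012, -0.17],
    [0.0014, 0.0012, -0.21],
    [0.0014, 0.0012, -0.224],
    [0.0014, 0.0012, -0.224],
    [0.0014, 0.0012, -0.224]
  ],
  "hand": [0, 0, 0, 0, 0, 0, 0]
}}

```text
t: 1.7
tool_pos: [374.7, 247.5, 29.0]
tool_rot: [-0.061, 3.141, 0.0]
contact_force: [-0.4, -0.3, 1.2]
opening: 42.7
```

Run:
```python
from h import *
moved([0,0,0],[.0014,.0012,-.224]); print(getcmd()[0])
s=state(); im=snapshot("wrist"); print(s['tool_pos'],s['contact_force'])
cv2.imwrite("pics/w2.png",cv2.cvtColor(im,cv2.COLOR_RGB2BGR)); crop("pics/w2.png","pics/w2c.png",160,130,352,290,4)
```

```text
[375.380164   245.31640763  28.1791459 ]
[374.73244607 247.47263822  29.01362628] [-0.4124806  -0.25326367  1.18347787]
```

View pics/w2c.png

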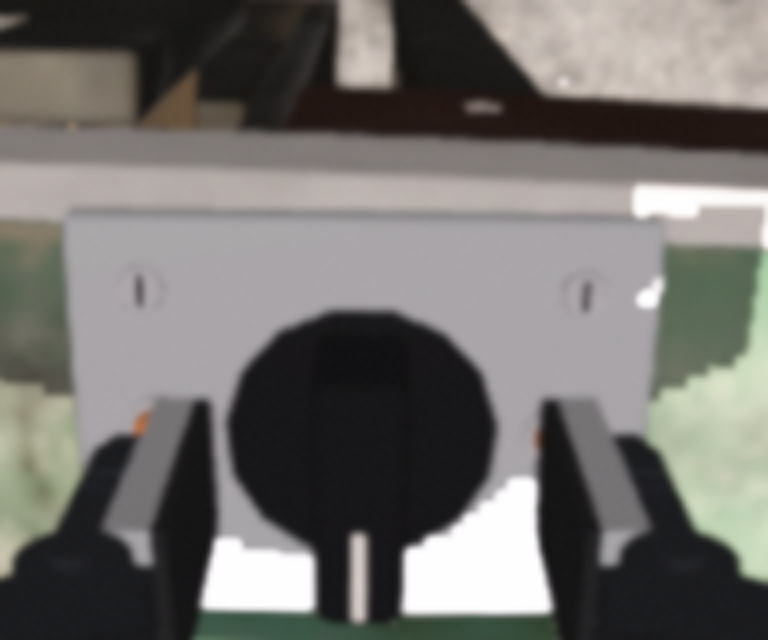

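Call:
{"fn": "jog_arm", "kwargs": {
  "rot": [
    [0, 0, 0],
    [0, 0, 0],
    [0, 0, 0]
  ],
  "linear": [
    [0, 0, 0],
    [0, 0, 0],
    [0, 0, 0]
  ],
  "hand": [0, 0, 0]
}}

```text
t: 2.0
tool_pos: [375.6, 246.9, 29.4]
tool_rot: [-0.058, 3.139, 0.002]
contact_force: [-0.1, 0.1, -0.1]
opening: 42.6
```

Call:
{"fn": "jog_arm", "kwargs": {
  "rot": [
    [0, 0, 0],
    [0, 0, 0],
    [0, 0, 0]
  ],
  "linear": [
    [0, -0.005, -0.003],
    [0, -0.005, -0.003],
    [0, -0.005, -0.003]
  ],
  "hand": [0, 0, 0]
}}

```text
t: 2.25
tool_pos: [374.8, 243.5, 27.0]
tool_rot: [0.058, -3.141, 0.0]
contact_force: [0.6, 0.6, 0.2]
opening: 42.7
```

Call:
{"fn": "jog_arm", "kwargs": {
  "rot": [
    [0, 0, 0],
    [0, 0, 0],
    [0, 0, 0],
    [0, 0, 0],
    [0, 0, 0],
    [0, 0, 0]
  ],
  "linear": [
    [0, 0, 0],
    [0, 0, 0],
    [0, 0, 0],
    [0, 0, 0],
    [0, 0, 0],
    [0, 0, 0]
  ],
  "hand": [1, 1, 1, 1, 1, 1],
  "newtons": 70
}}

```text
t: 2.75
tool_pos: [375.1, 243.9, 27.1]
tool_rot: [-0.058, 3.141, 0.0]
contact_force: [0.0, -1.1, 3.2]
opening: 10.5
```

Call:
{"fn": "jog_arm", "kwargs": {
  "rot": [
    [0, 0, 0],
    [0, 0, 0],
    [0, 0, 0],
    [0, 0, 0],
    [0, 0, 0],
    [0, 0, 0],
    [0, 0, 0],
    [0, 0, 0]
  ],
  "linear": [
    [0, 0, 0.02],
    [0, 0, 0.06],
    [0, 0, 0.12],
    [0, 0, 0.2],
    [0, 0, 0.28],
    [0, 0, 0.36],
    [0, 0, 0.42],
    [0, 0, 0.42]
  ],
  "hand": [1, 1, 1, 1, 1, 1, 1, 1]
}}

```text
t: 3.42
tool_pos: [377.5, 245.7, 243.8]
tool_rot: [-0.058, 3.133, 0.008]
contact_force: [1.3, 0.8, -0.9]
opening: 10.3
```

Run:
```python
from h import *
moved([0,0,0],[0,-.005,-.003]); moved([0,0,0],[0,0,.42]); print(getcmd()[0])
s=state(); im=snapshot("wrist"); print(s['tool_pos'],s['tool_rot'],s['contact_force'])
np.savez("w3.npz",p=s['tool_pos'],r=s['tool_rot'])
cv2.imwrite("pics/w3.png",cv2.cvtColor(im,cv2.COLOR_RGB2BGR)); crop("pics/w3.png","pics/w3c.png",160,130,352,290,4)
```

```text
[375.380164   242.81640763 236.6791459 ]
[377.5299684  245.65845108 243.81634456] [-0.05840038  3.13260576  0.00841197] [ 1.31149943  0.79955577 -0.94417352]
```

View pics/w3c.png

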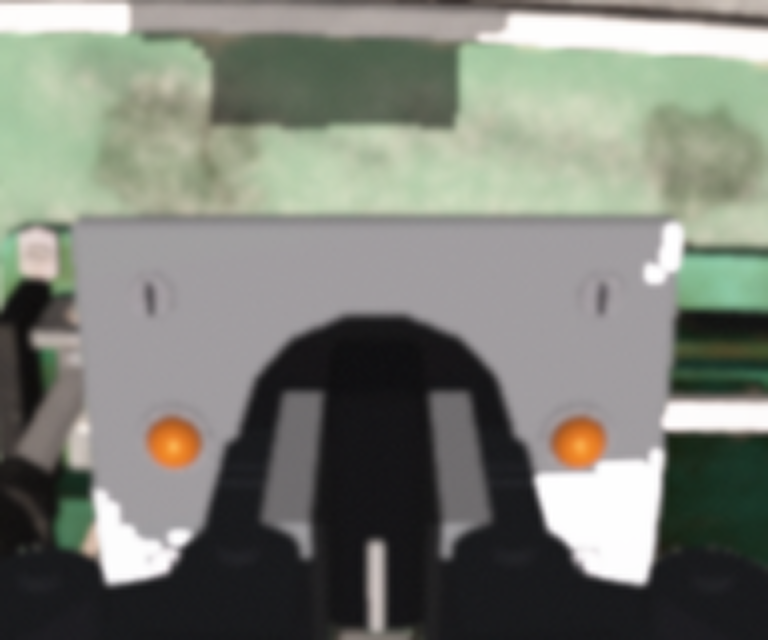

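```bash
cat >> h.py <<'E'
s27,c27=np.sin(np.radians(27)),np.cos(np.radians(27))
def face(x,y,yaw):
    Rz=R.from_euler('z',yaw).as_matrix()
    return Rz@np.array([[c27,0,-s27],[0,1,0],[s27,0,c27]]),np.array([x,y,60+62*s27])
FV=[486.64,-36.45,.4669]
E
python3 - <<'E'
from h import *
Rf,t=face(*FV); RT=Rtool(-Rf[:,2],-Rf[:,0])
goal([440,-60,225],RT)
print(t+Rf@[0,0,66])
E
```

```text
rot [0.0592, -0.2299, 0.2108] lin [0.1292, -0.6056, -0.0234] deg 36.4 mm 309.9
[459.88366827 -49.937121   146.95384158]
```

Call:
{"fn": "jog_arm", "kwargs": {
  "rot": [
    [0.007, -0.029, 0.026],
    [0.015, -0.058, 0.053],
    [0.022, -0.087, 0.079],
    [0.03, -0.115, 0.105],
    [0.037, -0.144, 0.132],
    [0.044, -0.173, 0.158],
    [0.052, -0.202, 0.184],
    [0.059, -0.23, 0.21]
  ],
  "linear": [
    [0.016, -0.076, -0.003],
    [0.032, -0.151, -0.006],
    [0.048, -0.227, -0.009],
    [0.065, -0.303, -0.012],
    [0.081, -0.379, -0.015],
    [0.097, -0.454, -0.018],
    [0.113, -0.53, -0.021],
    [0.129, -0.606, -0.024]
  ],
  "hand": [1, 1, 1, 1, 1, 1, 1, 1]
}}

```text
t: 4.13
tool_pos: [436.3, -51.3, 224.1]
tool_rot: [-0.611, 2.616, 0.148]
contact_force: [0.8, 0.4, -1.7]
opening: 10.3
```

Call:
{"fn": "jog_arm", "kwargs": {
  "rot": [
    [0, 0, 0],
    [0, 0, 0],
    [0, 0, 0],
    [0, 0, 0]
  ],
  "linear": [
    [0, 0, 0],
    [0, 0, 0],
    [0, 0, 0],
    [0, 0, 0]
  ],
  "hand": [1, 1, 1, 1]
}}

```text
t: 4.47
tool_pos: [437.1, -48.8, 224.2]
tool_rot: [-0.611, 2.621, 0.15]
contact_force: [-0.9, 0.6, -2.3]
opening: 10.4
```

Run:
```python
from h import *
moved([.059,-.23,.21],[.129,-.606,-.024]); p,r=getcmd(); print(p,r.as_rotvec())
s=state(); im=snapshot("wrist"); print(s['t'],s['tool_pos'],s['tool_rot'],s['contact_force'],s['q'])
np.savez("w4.npz",p=s['tool_pos'],r=s['tool_rot'])
cv2.imwrite("pics/w4.png",cv2.cvtColor(im,cv2.COLOR_RGB2BGR)); crop("pics/w4.png","pics/w4c.png",130,90,382,279,3)
Rf,t=face(*FV); goal(t+Rf@[0,0,66],Rtool(-Rf[:,2],-Rf[:,0]))
```

```text
[439.880164   -60.18359237 224.6791459 ] [-0.61751914  2.60693813  0.14824033]
4.4667 [437.12818796 -48.83936724 224.20256835] [-0.61055196  2.62106485  0.15013911] [-0.94884756  0.57548991 -2.25468476] [-0.36003595 -0.27178219 -0.75850238  0.76154403  0.33341964 -0.76301975]
rot [-0.0, 0.0, 0.0009] lin [0.04, 0.0205, -0.1555] deg 0.1 mm 80.9
```

View pics/w4.png

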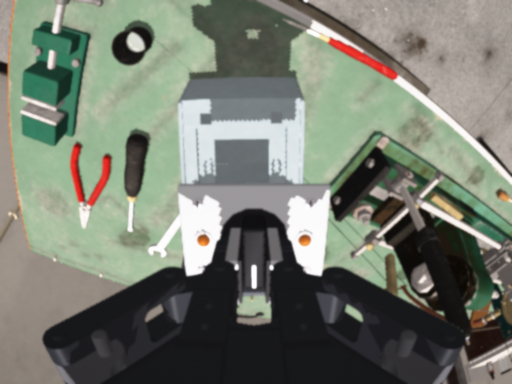

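View pics/w4c.png

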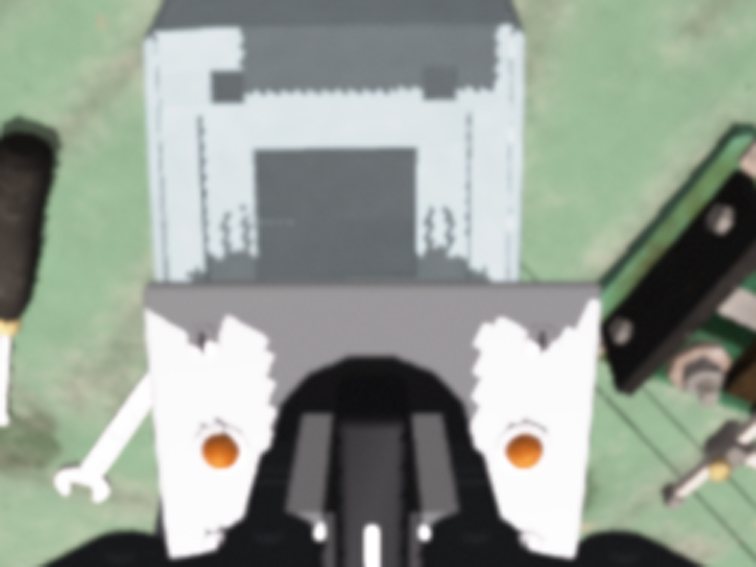

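```bash
cat > wfit.py <<'E'
from h import *
from scipy.optimize import least_squares
def facefit(C,A,v0=FV,n=3):
    P=np.array([a[1] for a in A],float); U=np.array([a[0] for a in A])
    def f(v):
        Rf,t=face(*v[:3]); 
        return (proj(C,P@Rf.T+t)-U).ravel()
    return least_squares(f,v0,x_scale=[10,10,.1])
def insfit(A):
    # insert in tool frame: rotvec offset from nominal (x->tool -x, z->-z), origin
    C=cam("wrist",np.zeros(3),np.zeros(3)); P=np.array([a[1] for a in A],float); U=np.array([a[0] for a in A])
    N=np.diag([-1.,1,-1])
    f=lambda v:(proj(C,P@(R.from_rotvec(v[3:]).as_matrix()@N).T+v[:3])-U).ravel()
    return least_squares(f,[0,0,27,0,0,0],x_scale=[10,10,10,.1,.1,.1])
def un(p,x0,y0,k): return [(p[0]+.5)/k-.5+x0,(p[1]+.5)/k-.5+y0]
E
python3 - <<'E'
from wfit import *
d=np.load("w4.npz"); C=cam("wrist",d['p'],d['r'])
A=[(un(p,130,90,3),P) for p,P in [((228,87),(-43,-34,0)),((440,83),(-43,34,0)),((151,33),(-62,-61,0)),((522,31),(-62,61,0)),((256,149),(-22,-27,-5)),((416,149),(-22,27,-5))]]
r=facefit(C,A); print(r.x,r.fun.reshape(-1,2).round(1))
B=[(un(p,130,90,3),P) for p,P in [((147,285),(-31,-41,21)),((600,286),(-31,41,21)),((170,558),(31,-41,21)),((578,558),(31,41,21)),((220,450),(0,-28,27)),((523,450),(0,28,27))]]
q=insfit(B[:4]); print(q.x,q.fun.reshape(-1,2).round(1))
q=insfit(B); print(q.x,q.fun.reshape(-1,2).round(1))
E
```

```text
[ 4.87157627e+02 -3.80877562e+01  4.53988457e-01] [[ 0.5  0.1]
 [ 0.2  1. ]
 [-1.4 -0.2]
 [ 0.8 -0.6]
 [-0.7  0.2]
 [ 0.5 -0.1]]
[ 2.10321925e+00 -9.36193797e-01  3.04276420e+01 -5.17600941e-03
  9.40948117e-02  6.88598193e-04] [[-1.1 -0.6]
 [ 1.2 -0.9]
 [ 2.7  0.7]
 [-2.8  0.9]]
[ 2.06335194e+00 -9.98302383e-01  3.06306815e+01 -1.02558725e-02
  9.02361461e-02 -9.19066163e-04] [[-1.2 -0.9]
 [ 0.8 -1.2]
 [ 2.6  0.5]
 [-3.   0.9]
 [ 0.4  0.2]
 [ 0.4  0.5]]
```

Run:
```python
from wfit import *
B=[(un(p,130,90,3),P) for p,P in [((147,285),(-31,-41,21)),((600,286),(-31,41,21)),((170,558),(31,-41,21)),((578,558),(31,41,21)),((220,450),(0,-28,27)),((523,450),(0,28,27))]]
C=cam("wrist",np.zeros(3),np.zeros(3)); P=np.array([a[1] for a in B],float); U=np.array([a[0] for a in B])
for pit in (0,.03,.06,.09):
    N=np.diag([-1.,1,-1])
    f=lambda v:(proj(C,P@(R.from_rotvec([0,pit,v[3]]).as_matrix()@N).T+v[:3])-U).ravel()
    q=least_squares(f,[0,0,27,0]); print(pit,q.x.round(3),q.cost,q.fun.reshape(-1,2).round(1).tolist())
# reproject with grasp-nominal
f=lambda v:(proj(C,P@np.diag([-1.,1,-1]).T+v[:3])-U)
print(proj(C,P@np.diag([-1.,1,-1]).T+[0,0,27])-U)
```

```text
0 [-4.5300e-01 -1.1600e+00  3.1998e+01  2.0000e-03] 20.958353593060753 [[0.7, -1.9], [-1.0, -2.2], [2.1, 3.0], [-2.9, 3.0], [0.8, -0.5], [0.2, -0.5]]
0.03 [ 3.7400e-01 -1.1600e+00  3.1568e+01  2.0000e-03] 15.605487959892855 [[0.1, -1.6], [-0.4, -1.9], [2.2, 2.3], [-3.0, 2.3], [0.7, -0.2], [0.3, -0.2]]
0.06 [ 1.2110e+00 -1.1590e+00  3.1115e+01  2.0000e-03] 12.178875250206985 [[-0.5, -1.3], [0.2, -1.6], [2.3, 1.5], [-3.1, 1.5], [0.6, 0.1], [0.4, 0.1]]
0.09 [ 2.054e+00 -1.159e+00  3.064e+01  2.000e-03] 10.960455593605017 [[-1.2, -0.9], [0.8, -1.2], [2.4, 0.7], [-3.2, 0.7], [0.5, 0.3], [0.5, 0.3]]
[[ 0.39958176 -0.15650656]
 [ 3.23437342 -0.79001316]
 [ 2.42192382  7.02454425]
 [ 0.73966143  6.57036366]
 [ 1.48990497  2.89398362]
 [ 3.74581173  2.59259781]]
```

```bash
sed -i 's/^FV=.*/FV=[486.7,-36.8,.460]/' h.py
python3 - <<'E'
from h import *
d=np.load("w4.npz"); setcmd(d['p'],d['r'])
Rf,t=face(*FV); print(t+Rf@[0,0,66]); goal(t+Rf@[0,0,66],Rtool(-Rf[:,2],-Rf[:,0]))
E
```

```text
[459.8512448  -50.10218271 146.95384158]
rot [0.0002, -0.0064, 0.0005] lin [0.0454, -0.0025, -0.1545] deg 0.7 mm 80.5
```

Call:
{"fn": "jog_arm", "kwargs": {
  "rot": [
    [0, -0.006, 0],
    [0, -0.006, 0],
    [0, -0.006, 0],
    [0, -0.006, 0],
    [0, -0.006, 0],
    [0, -0.006, 0],
    [0, -0.006, 0]
  ],
  "linear": [
    [0.01, -0.001, -0.03],
    [0.02, -0.002, -0.07],
    [0.03, -0.002, -0.11],
    [0.04, -0.002, -0.14],
    [0.045, -0.002, -0.155],
    [0.045, -0.002, -0.155],
    [0.045, -0.002, -0.155]
  ],
  "hand": [1, 1, 1, 1, 1, 1, 1]
}}

```text
t: 5.1
tool_pos: [460.3, -49.7, 147.6]
tool_rot: [-0.611, 2.608, 0.145]
contact_force: [0.2, 0.0, -1.7]
opening: 10.1
```

Run:
```python
from h import *
moved([0,-.006,0],[.045,-.002,-.155]); print(getcmd()[0])
s=state(); im=snapshot("wrist"); sc=snapshot("scene"); print(s['t'],s['tool_pos'],s['tool_rot'],s['contact_force'])
np.savez("w5.npz",p=s['tool_pos'],r=s['tool_rot'])
cv2.imwrite("pics/w5.png",cv2.cvtColor(im,cv2.COLOR_RGB2BGR)); crop("pics/w5.png","pics/w5c.png",150,70,362,282,3.5) if 0 else crop("pics/w5.png","pics/w5c.png",130,60,382,249,3)
cv2.imwrite("pics/s5.png",cv2.cvtColor(sc,cv2.COLOR_RGB2BGR)); crop("pics/s5.png","pics/s5c.png",150,110,310,300,3)
Rf,t=face(*FV); print(Rf.T@(s['tool_pos']-t), R.from_matrix(Rtool(-Rf[:,2],-Rf[:,0]).T@R.from_rotvec(s['tool_rot']).as_matrix()).as_rotvec())
```

```text
[459.62818796 -49.83936724 146.70256835]
5.1 [460.27114146 -49.71895183 147.60230509] [-0.61134483  2.608053    0.14544281] [ 0.199757    0.02950591 -1.6683251 ]
[ 0.78122805  0.15698267 66.32973204] [ 7.57256353e-04 -8.94476074e-05 -6.80873277e-04]
```

View pics/w5c.png

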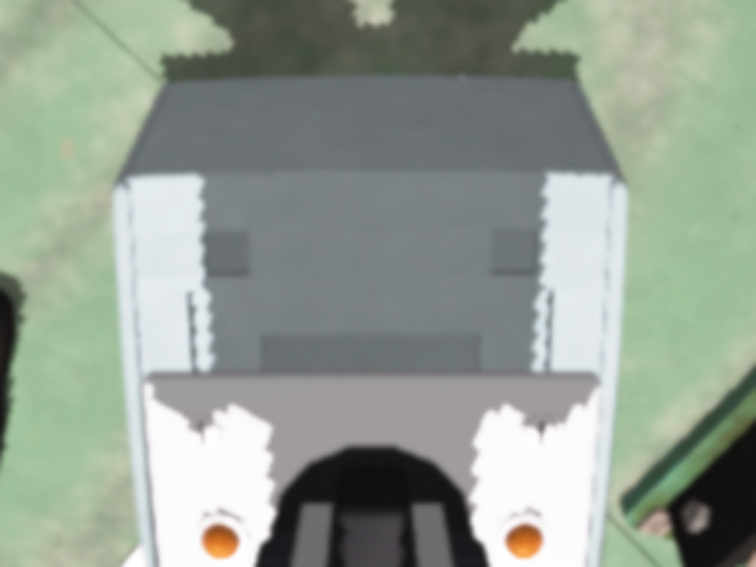

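View pics/s5c.png

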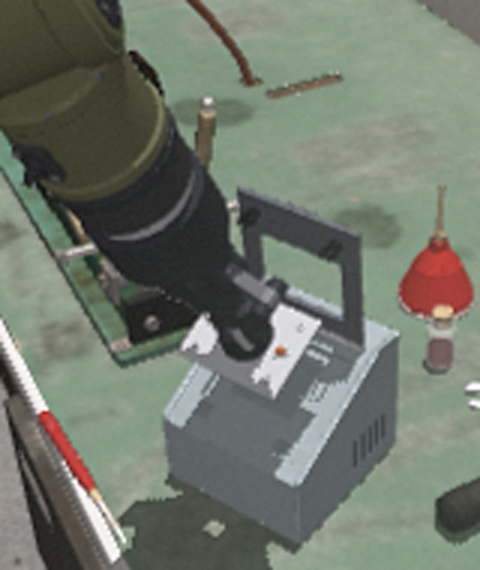

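Run:
```python
from wfit import *
d=np.load("w5.npz"); C=cam("wrist",d['p'],d['r'])
u=lambda p:un(p,130,60,3)
A=[(u(p),P) for p,P in [((227,253),(-43,-34,0)),((514,252),(-43,34,0)),((122,181),(-62,-61,0)),((622,180),(-62,61,0)),((262,335),(-22,-27,-5)),((481,335),(-22,27,-5))]]
r=facefit(C,A); print(r.x,r.fun.reshape(-1,2).round(1).tolist())
B=[(u(p),P) for p,P in [((146,376),(-31,-41,21)),((600,375),(-31,41,21))]]
Cz=cam("wrist",np.zeros(3),np.zeros(3)); P=np.array([b[1] for b in B],float);U=np.array([b[0] for b in B])
f=lambda v:(proj(Cz,P@np.diag([-1.,1,-1])+v)-U).ravel()
q=least_squares(f,[0,0,27]); print(q.x,q.fun)
# relative: insert origin in fitted face frame
Rf,t=face(*r.x); Rt=R.from_rotvec(d['r']).as_matrix()
print("ins in face",Rf.T@(Rt@q.x+d['p']-t), "with z27", Rf.T@(Rt@np.array([0,0,27])+d['p']-t))
M=Rf.T@Rt@np.diag([-1.,1,-1]); print("relrot",R.from_matrix(M).as_rotvec())
```

```text
[ 4.87116148e+02 -3.80885572e+01  4.60378943e-01] [[0.5, 0.6], [0.0, 0.7], [-1.9, -0.5], [1.3, -0.5], [0.2, 0.2], [-0.2, 0.1]]
[-0.96424105 -1.1143053  29.53201944] [-6.60629510e-05 -1.32502084e-02 -1.23454328e-05  1.32531484e-02]
ins in face [ 1.9264543   0.3659997  36.70817073] with z27 [ 0.96160448  1.48232643 39.2390676 ]
relrot [-9.29307766e-04 -8.92611980e-05  3.43240653e-04]
```

Run:
```python
from h import *
Rf,t=face(*FV)
for v in [(-1.3,-.3,-20),(-1.3,-.3,-40),(-1.3,-.3,-50),(0,0,-1),(0,0,-10),(1,0,0),(0,1,0)]: print(v,(Rf@np.array(v,float)/500).round(4))
```

```text
(-1.3, -0.3, -20) [ 0.0145  0.0065 -0.0368]
(-1.3, -0.3, -40) [ 0.0307  0.0146 -0.0725]
(-1.3, -0.3, -50) [ 0.0389  0.0186 -0.0903]
(0, 0, -1) [ 0.0008  0.0004 -0.0018]
(0, 0, -10) [ 0.0081  0.004  -0.0178]
(1, 0, 0) [0.0016 0.0008 0.0009]
(0, 1, 0) [-0.0009  0.0018  0.    ]
```

Call:
{"fn": "jog_arm", "kwargs": {
  "rot": [
    [0, 0, 0],
    [0, 0, 0],
    [0, 0, 0],
    [0, 0, 0],
    [0, 0, 0],
    [0, 0, 0],
    [0, 0, 0]
  ],
  "linear": [
    [0.0065, 0.0025, -0.0193],
    [0.0145, 0.0065, -0.0368],
    [0.0226, 0.0105, -0.0547],
    [0.0307, 0.0146, -0.0725],
    [0.0348, 0.0166, -0.0814],
    [0.0389, 0.0186, -0.0903],
    [0.0389, 0.0186, -0.0903]
  ],
  "hand": [1, 1, 1, 1, 1, 1, 1]
}}

```text
t: 5.78
tool_pos: [479.9, -41.9, 102.4]
tool_rot: [-0.608, 2.608, 0.144]
contact_force: [-0.0, 0.0, -2.1]
opening: 10.3
```

```bash
cat > st.py <<'E'
from h import *
import sys
n=sys.argv[1]
s=state(); im=snapshot("wrist"); sc=snapshot("scene"); print(s['t'],s['tool_pos'],s['tool_rot'],s['contact_force'],s['opening'])
np.savez(n+".npz",p=s['tool_pos'],r=s['tool_rot'])
cv2.imwrite(f"pics/w{n}.png",cv2.cvtColor(im,cv2.COLOR_RGB2BGR)); crop(f"pics/w{n}.png",f"pics/w{n}c.png",130,60,382,249,3)
cv2.imwrite(f"pics/s{n}.png",cv2.cvtColor(sc,cv2.COLOR_RGB2BGR)); crop(f"pics/s{n}.png",f"pics/s{n}c.png",180,150,300,300,4)
Rf,t=face(*FV); print("face coords",(Rf.T@(s['tool_pos']-t)).round(2),"rot", R.from_matrix(Rtool(-Rf[:,2],-Rf[:,0]).T@R.from_rotvec(s['tool_rot']).as_matrix()).as_rotvec().round(4), "F face",(Rf.T@s['contact_force']).round(1))
E
python3 - <<'E'
from h import *
moved([0,0,0],[.0389,.0186,-.0903]); Rf,t=face(*FV); print(Rf.T@(getcmd()[0]-t))
E
python3 st.py 6
```

```text
[-1.47850048  0.03301967 15.79829346]
5.7833 [479.924369   -41.86131787 102.38736863] [-0.6077104   2.60812171  0.14373081] [-0.00620715  0.01408987 -2.11835661] 10.278892854102972
face coords [-0.95 -1.53 16.46] rot [ 0.0027 -0.0006  0.0015] F face [-1.   0.  -1.9]
```

View pics/w6c.png

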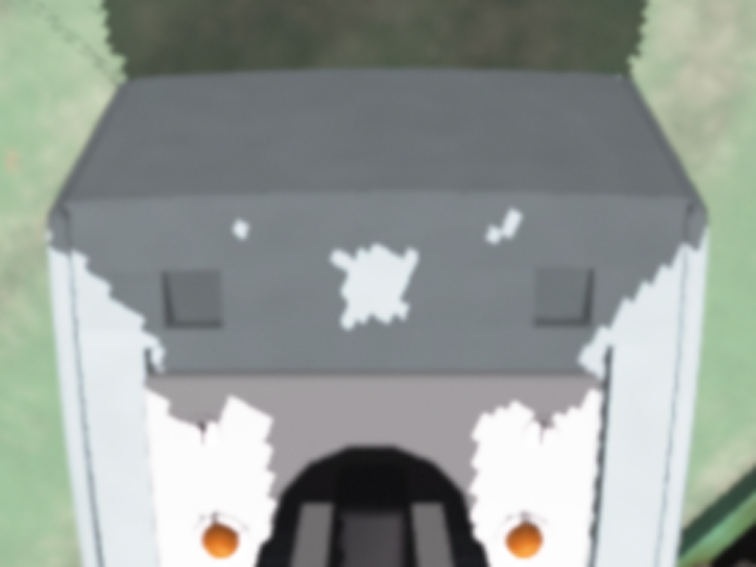

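View pics/s6c.png

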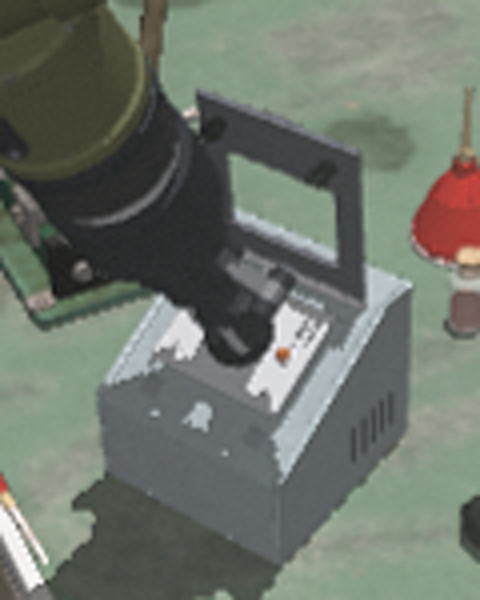

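Run:
```python
from wfit import *
d=np.load("6.npz"); C=cam("wrist",d['p'],d['r'])
u=lambda p:un(p,130,60,3)
A=[(u(p),P) for p,P in [((192,298),(-43,-34,0)),((563,296),(-43,34,0)),((68,205),(-62,-58,0)),((690,203),(-62,58,0))][:2]+[((221,326),(-37.5,-28.5,0)),((534,325),(-37.5,28.5,0)),((221,270),(-48.5,-28.5,0)),((534,268),(-48.5,28.5,0))]]
r=facefit(C,A); print(r.x,r.fun.reshape(-1,2).round(1).tolist())
B=[(u(p),P) for p,P in [((146,376),(-31,-41,21)),((604,375),(-31,41,21))]]
Cz=cam("wrist",np.zeros(3),np.zeros(3)); P=np.array([b[1] for b in B],float);U=np.array([b[0] for b in B])
f=lambda v:(proj(Cz,P@np.diag([-1.,1,-1])+v)-U).ravel()
q=least_squares(f,[0,0,27]); print(q.x)
Rf,t=face(*r.x); Rt=R.from_rotvec(d['r']).as_matrix()
print("ins in face",Rf.T@(Rt@q.x+d['p']-t), "with z27", Rf.T@(Rt@np.array([0,0,27])+d['p']-t))
M=Rf.T@Rt@np.diag([-1.,1,-1]); print("relrot",R.from_matrix(M).as_rotvec())
```

```text
[ 4.86649316e+02 -3.86772481e+01  4.62959849e-01] [[0.2, 0.1], [-0.2, 0.2], [0.8, 0.4], [-0.7, 0.2], [-0.1, -0.6], [-0.0, -0.5]]
[-0.58183236 -0.74106246 28.14463243]
ins in face [  0.43286248  -0.70284055 -12.0758792 ] with z27 [ -0.14660607   0.04524943 -10.934624  ]
relrot [-0.00404329 -0.0006315  -0.00414405]
```

Call:
{"fn": "jog_arm", "kwargs": {
  "rot": [
    [0, 0, 0],
    [0, 0, 0],
    [0, 0, 0],
    [0, 0, 0]
  ],
  "linear": [
    [0.0008, 0.0019, -0.0038],
    [0.0022, 0.0027, -0.0074],
    [0.0038, 0.0035, -0.011],
    [0.0038, 0.0035, -0.011]
  ],
  "hand": [1, 1, 1, 1]
}}

```text
t: 6.22
tool_pos: [481.6, -40.2, 96.7]
tool_rot: [-0.607, 2.608, 0.144]
contact_force: [-0.2, -0.5, -1.7]
opening: 10.4
```

Call:
{"fn": "jog_arm", "kwargs": {
  "rot": [
    [0, 0, 0],
    [0, 0, 0],
    [0, 0, 0]
  ],
  "linear": [
    [0.0008, 0.0004, -0.0018],
    [0.0016, 0.0008, -0.0036],
    [0.0016, 0.0008, -0.0036]
  ],
  "hand": [1, 1, 1]
}}

```text
t: 6.47
tool_pos: [482.4, -39.8, 95.0]
tool_rot: [-0.607, 2.608, 0.144]
contact_force: [0.2, -0.0, -1.9]
opening: 10.4
```

```bash
python3 - <<'E'
from h import *
moved([0,0,0],[.0054,.0043,-.0146]); Rf,t=face(*FV); print(Rf.T@(getcmd()[0]-t))
E
python3 st.py 7
```

```text
[-1.78652644  0.76087265  7.76225898]
6.4667 [482.4310223  -39.79234636  94.96917943] [-0.60736604  2.60832973  0.14380404] [ 2.29479627e-01 -1.58968179e-03 -1.94471680e+00] 10.445292660196058
face coords [-1.49 -0.79  8.42] rot [ 0.0027 -0.0005  0.0018] F face [-0.7 -0.1 -1.8]
```

View pics/w7c.png

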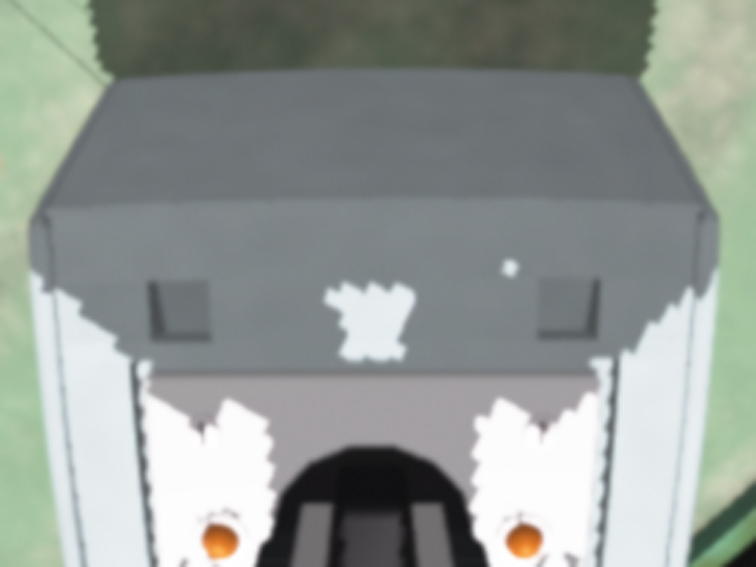

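Call:
{"fn": "jog_arm", "kwargs": {
  "rot": [
    [0, 0, 0],
    [0, 0, 0],
    [0, 0, 0],
    [0, 0, 0]
  ],
  "linear": [
    [0.0008, 0.0004, -0.0018],
    [0.0016, 0.0008, -0.0036],
    [0.0016, 0.0008, -0.0036],
    [0.0016, 0.0008, -0.0036]
  ],
  "hand": [1, 1, 1, 1]
}}

```text
t: 6.9
tool_pos: [483.4, -39.5, 93.4]
tool_rot: [-0.607, 2.608, 0.143]
contact_force: [-0.4, -1.7, -0.8]
opening: 10.2
```

Call:
{"fn": "jog_arm", "kwargs": {
  "rot": [
    [0, 0, 0],
    [0, 0, 0],
    [0, 0, 0],
    [0, 0, 0]
  ],
  "linear": [
    [0.0004, 0.0002, -0.0009],
    [0.0008, 0.0004, -0.0018],
    [0.0008, 0.0004, -0.0018],
    [0.0008, 0.0004, -0.0018]
  ],
  "hand": [1, 1, 1, 1]
}}

```text
t: 7.23
tool_pos: [483.5, -39.5, 93.3]
tool_rot: [-0.606, 2.608, 0.143]
contact_force: [-13.9, -4.3, 16.8]
opening: 10.3
```

```bash
python3 - <<'E'
from h import *
moved([0,0,0],[.0024,.0012,-.0054]); Rf,t=face(*FV); print(Rf.T@(getcmd()[0]-t))
E
python3 st.py 8
```

```text
[-1.81689804  0.76576642  4.74745325]
7.2333 [483.49801745 -39.48253299  93.31041919] [-0.60649976  2.60795808  0.14322547] [-13.90927827  -4.28820037  16.7722661 ] 10.33578712953601
face coords [-1.27 -0.98  6.44] rot [ 0.0033 -0.001   0.0022] F face [-5.2  2.3 21.5]
```

View pics/w8c.png

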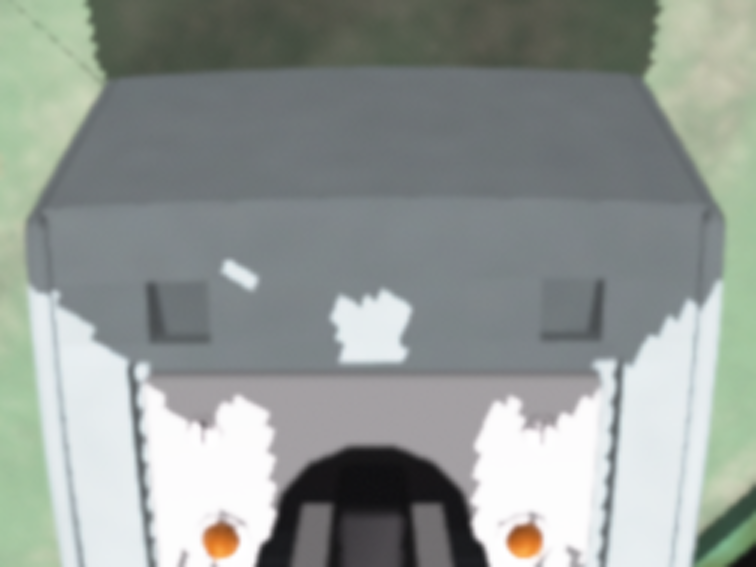

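Call:
{"fn": "jog_arm", "kwargs": {
  "rot": [
    [0, 0, 0],
    [0, 0, 0],
    [0, 0, 0],
    [0, 0, 0],
    [0, 0, 0]
  ],
  "linear": [
    [-0.0011, -0.0005, 0.0024],
    [-0.0011, -0.0005, 0.0024],
    [-0.0011, -0.0005, 0.0024],
    [-0.0011, -0.0005, 0.0024],
    [-0.0011, -0.0005, 0.0024]
  ],
  "hand": [1, 0.5, 0.5, 0.5, 0.5]
}}

```text
t: 7.75
tool_pos: [483.3, -39.4, 93.6]
tool_rot: [-0.608, 2.608, 0.144]
contact_force: [0.4, -0.3, 1.1]
opening: 21.4
```

```bash
python3 - <<'E'
from h import *
moved([0,0,0],[-.0011,-.0005,.0024]); Rf,t=face(*FV); print(Rf.T@(getcmd()[0]-t))
print(Rf@[0,0,1]*50/500, Rf@[0,0,1]*100/500)
E
python3 st.py 9
```

```text
[-1.81011335  0.78592475  6.09078776]
[-0.04067993 -0.02015482  0.08910065] [-0.08135986 -0.04030964  0.1782013 ]
7.75 [483.25065686 -39.40760897  93.63068967] [-0.60750614  2.60795557  0.14379953] [ 0.40777001 -0.34555878  1.08840061] 21.406907764221284
face coords [-1.3  -0.81  6.81] rot [ 0.0027 -0.0008  0.0016] F face [ 0.7 -0.5  0.9]
```

View pics/w9c.png

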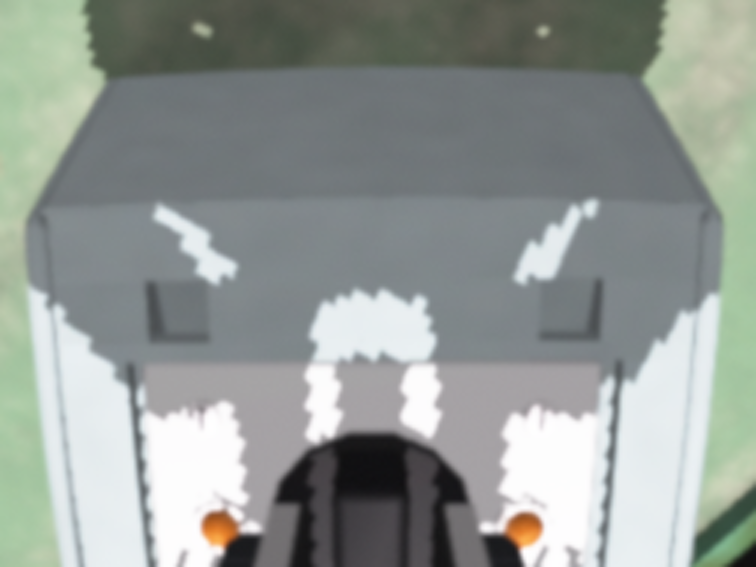

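Call:
{"fn": "jog_arm", "kwargs": {
  "rot": [
    [0, 0, 0],
    [0, 0, 0],
    [0, 0, 0],
    [0, 0, 0],
    [0, 0, 0],
    [0, 0, 0],
    [0, 0, 0],
    [0, 0, 0]
  ],
  "linear": [
    [-0.0041, -0.002, 0.0089],
    [-0.0122, -0.006, 0.0267],
    [-0.0244, -0.0121, 0.0535],
    [-0.0366, -0.0181, 0.0802],
    [-0.0529, -0.0262, 0.1158],
    [-0.0692, -0.0343, 0.1515],
    [-0.0813, -0.0403, 0.1782],
    [-0.0813, -0.0403, 0.1782]
  ],
  "hand": [0.5, 0.5, 0.5, 0.5, 0.5, 0.5, 0.5, 0.5]
}}

```text
t: 8.52
tool_pos: [443.4, -60.6, 185.9]
tool_rot: [-0.606, 2.605, 0.14]
contact_force: [0.7, 0.8, -0.2]
opening: 21.1
```

```bash
python3 - <<'E'
from h import *
moved([0,0,0],[-.0813,-.0403,.1782]); Rf,t=face(*FV); print(Rf.T@(getcmd()[0]-t))
E
python3 st.py 10
```

```text
[ -1.78460457   0.77695748 106.07705816]
8.5167 [443.38128282 -60.61829291 185.87379678] [-0.60635152  2.60472393  0.13995108] [ 0.6680794   0.76113041 -0.16865532] 21.05689083996536
face coords [  0.36  -2.11 109.5 ] rot [ 0.0061 -0.0037  0.0011] F face [ 0.8  0.4 -0.6]
```

View pics/w10.png

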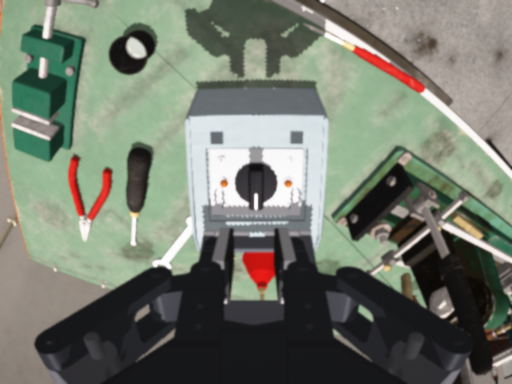

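View pics/s10c.png

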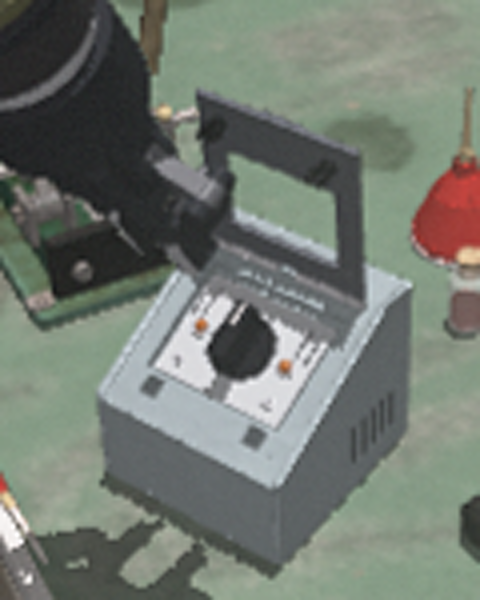

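Run:
```python
from wfit import *
T=cam("top");S=cam("scene"); Rf,t=face(*FV)
obs=[(S,un((148,12),200,170,5),50),(S,un((352,92),200,170,5),-50)]
for th in np.arange(1.9,2.21,.05):
    e=[]
    for C,p,y in obs:
        P=np.array([45-102*np.cos(th),y,2.6+102*np.sin(th)]); e.append((proj(C,t+Rf@P)[0]-p).round(1))
    pp=[proj(T,t+Rf@np.array([45-88*np.cos(th)+13*np.sin(th),y,2.6+88*np.sin(th)+13*np.cos(th)]))[0].round(1) for y in (34,-34)]
    print(round(th,2),e,pp)
print(un((163,213),245,180,7),un((372,115),245,180,7))
goal(t+Rf@[0,-0,122],Rtool(-Rf[:,2],-Rf[:,0]));goal(t+Rf@[118,-0,122],Rtool(-Rf[:,2],-Rf[:,0]));goal(t+Rf@[118,0,80],Rtool(-Rf[:,2],-Rf[:,0]))
```

```text
1.9 [array([-2.2,  1.7]), array([-2.6,  1.9])] [array([268.2, 210.5]), array([297.5, 196.7])]
1.95 [array([-0.7,  0.4]), array([-1.2,  0.4])] [array([267.2, 208.6]), array([296.6, 194.8])]
2.0 [array([ 0.8, -0.9]), array([ 0.3, -1. ])] [array([266.3, 206.7]), array([295.6, 193. ])]
2.05 [array([ 2.4, -2. ]), array([ 1.8, -2.3])] [array([265.4, 204.9]), array([294.7, 191.1])]
2.1 [array([ 3.9, -3.1]), array([ 3.3, -3.5])] [array([264.5, 203.1]), array([293.8, 189.4])]
2.15 [array([ 5.5, -4. ]), array([ 4.7, -4.5])] [array([263.6, 201.3]), array([292.8, 187.6])]
2.2 [array([ 7. , -4.8]), array([ 6.1, -5.4])] [array([262.8, 199.6]), array([291.9, 185.9])]
[267.85714285714283, 210.0] [297.7142857142857, 196.0]
rot [0.0002, -0.0004, 0.0005] lin [-0.0094, -0.0064, 0.03] deg 0.1 mm 16.0
rot [0.0002, -0.0004, 0.0005] lin [0.179, 0.087, 0.1371] deg 0.1 mm 120.8
rot [0.0002, -0.0004, 0.0005] lin [0.2132, 0.1039, 0.0623] deg 0.1 mm 122.6
```

Call:
{"fn": "jog_arm", "kwargs": {
  "rot": [
    [0, 0, 0],
    [0, 0, 0],
    [0, 0, 0],
    [0, 0, 0],
    [0, 0, 0],
    [0, 0, 0],
    [0, 0, 0],
    [0, 0, 0]
  ],
  "linear": [
    [-0.009, -0.006, 0.03],
    [-0.009, -0.006, 0.03],
    [0.035, 0.016, 0.055],
    [0.08, 0.038, 0.08],
    [0.125, 0.061, 0.106],
    [0.16, 0.078, 0.127],
    [0.179, 0.087, 0.137],
    [0.179, 0.087, 0.137]
  ],
  "hand": [1, 1, 1, 1, 1, 1, 1, 1]
}}

```text
t: 9.28
tool_pos: [533.9, -15.1, 251.4]
tool_rot: [-0.61, 2.606, 0.144]
contact_force: [0.0, 0.8, -0.3]
opening: -0.0
```

```bash
python3 - <<'E'
from h import *
moved([0,0,0],[.179,.087,.137]); Rf,t=face(*FV); print(Rf.T@(getcmd()[0]-t))
E
python3 st.py 11
```

```text
[1.17976415e+02 2.18855443e-02 1.21935118e+02]
9.2833 [533.9421483  -15.11818652 251.42528068] [-0.61023587  2.60636753  0.14385362] [ 0.03884672  0.77203521 -0.26898855] -0.007302158158091912
face coords [120.42  -1.55 121.89] rot [ 0.0023 -0.0018 -0.0005] F face [ 0.2  0.7 -0.4]
```

View pics/s11.png

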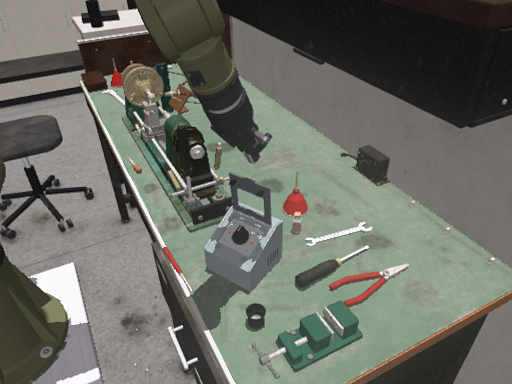

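View pics/w11.png

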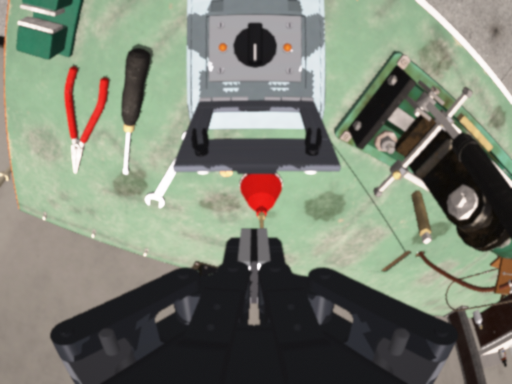

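```bash
cat > path.py <<'E'
from h import *
import sys
def path(pts):
    Rf,t=face(*FV); p0,_=getcmd(); pr=p0
    for p in pts:
        w=t+Rf@np.array(p,float); print(p,((w-p0)/500).round(4).tolist(), np.linalg.norm(w-pr).round(1)); pr=w
E
python3 - <<'E'
from path import *
path([(118,1,100),(118,1,82),(110,1,82),(98,1,82),(85,1,83),(72,1,85),(60,1,86),(60,1,86)])
E
```

```text
(118, 1, 100) [0.017, 0.0106, -0.0391] 22.0
(118, 1, 82) [0.0317, 0.0179, -0.0711] 18.0
(110, 1, 82) [0.0189, 0.0115, -0.0784] 8.0
(98, 1, 82) [-0.0003, 0.002, -0.0893] 12.0
(85, 1, 83) [-0.0218, -0.0086, -0.0993] 13.0
(72, 1, 85) [-0.0442, -0.0197, -0.1076] 13.2
(60, 1, 86) [-0.0642, -0.0296, -0.1167] 12.0
(60, 1, 86) [-0.0642, -0.0296, -0.1167] 0.0
```

Call:
{"fn": "jog_arm", "kwargs": {
  "rot": [
    [0, 0, 0],
    [0, 0, 0],
    [0, 0, 0],
    [0, 0, 0],
    [0, 0, 0],
    [0, 0, 0],
    [0, 0, 0],
    [0, 0, 0]
  ],
  "linear": [
    [0.017, 0.0106, -0.0391],
    [0.0317, 0.0179, -0.0711],
    [0.0317, 0.0179, -0.0711],
    [0.0189, 0.0115, -0.0784],
    [-0.0003, 0.002, -0.0893],
    [-0.0218, -0.0086, -0.0993],
    [-0.0442, -0.0197, -0.1076],
    [-0.0642, -0.0296, -0.1167]
  ],
  "hand": [1, 1, 1, 1, 1, 1, 1, 1]
}}

```text
t: 10.05
tool_pos: [498.2, -31.8, 192.8]
tool_rot: [-0.606, 2.608, 0.143]
contact_force: [1.8, -1.0, 0.2]
opening: -0.2
```

```bash
python3 - <<'E'
from path import *
moved([0,0,0],[-0.0642, -0.0296, -0.1167])
path([(48,1,87),(37,1,86),(26,1,83),(16,1,79),(5,1,73),(-5,1,66.5),(-5,1,66.5)])
E
python3 st.py 12
```

```text
(48, 1, 87) [-0.02, -0.0099, -0.0091] 12.0
(37, 1, 86) [-0.0367, -0.0182, -0.0209] 11.0
(26, 1, 83) [-0.0519, -0.0257, -0.0362] 11.4
(16, 1, 79) [-0.0646, -0.032, -0.0524] 10.8
(5, 1, 73) [-0.0773, -0.0383, -0.0731] 12.5
(-5, 1, 66.5) [-0.0879, -0.0436, -0.0937] 11.9
(-5, 1, 66.5) [-0.0879, -0.0436, -0.0937] 0.0
10.05 [498.22497368 -31.8417546  192.82277146] [-0.60627032  2.6081283   0.14279424] [ 1.7809939  -0.95838534  0.21800937] -0.23587550394457155
face coords [58.68 -0.67 87.58] rot [ 0.0037 -0.0008  0.0023] F face [ 1.1 -1.6 -0.3]
```

View pics/s12c.png

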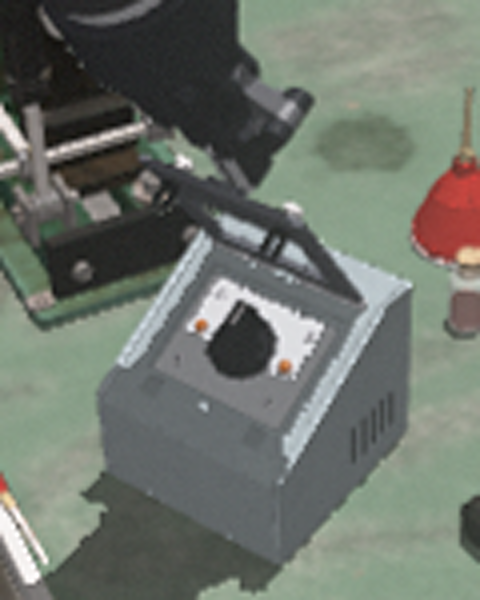

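Call:
{"fn": "jog_arm", "kwargs": {
  "rot": [
    [0, 0, 0],
    [0, 0, 0],
    [0, 0, 0],
    [0, 0, 0],
    [0, 0, 0],
    [0, 0, 0],
    [0, 0, 0]
  ],
  "linear": [
    [-0.02, -0.0099, -0.0091],
    [-0.0367, -0.0182, -0.0209],
    [-0.0519, -0.0257, -0.0362],
    [-0.0646, -0.032, -0.0524],
    [-0.0773, -0.0383, -0.0731],
    [-0.0879, -0.0436, -0.0937],
    [-0.0879, -0.0436, -0.0937]
  ],
  "hand": [1, 1, 1, 1, 1, 1, 1]
}}

```text
t: 10.73
tool_pos: [452.9, -52.5, 142.8]
tool_rot: [-0.606, 2.613, 0.147]
contact_force: [-0.5, -0.3, -0.5]
opening: -0.0
```

```bash
python3 - <<'E'
from path import *
moved([0,0,0],[-0.0879, -0.0436, -0.0937])
path([(-14,1,60),(-23,1,52),(-30,1,42),(-36,1,32),(-40,1,23),(-42,1,16)])
E
python3 st.py 13
```

```text
(-14, 1, 60) [-0.0091, -0.0045, -0.0198] 11.1
(-23, 1, 52) [-0.017, -0.0084, -0.0422] 12.0
(-30, 1, 42) [-0.02, -0.0099, -0.0664] 12.2
(-36, 1, 32) [-0.0215, -0.0106, -0.0897] 11.7
(-40, 1, 23) [-0.0205, -0.0101, -0.1093] 9.8
(-42, 1, 16) [-0.018, -0.0089, -0.1236] 7.3
10.7333 [452.90841445 -52.47695578 142.76714888] [-0.605893    2.61285775  0.14681449] [-0.53681222 -0.32742555 -0.54029255] -0.011176879502699029
face coords [-8.38  0.95 65.57] rot [0.0002 0.0031 0.0042] F face [-0.8 -0.1 -0.2]
```

View pics/s13c.png

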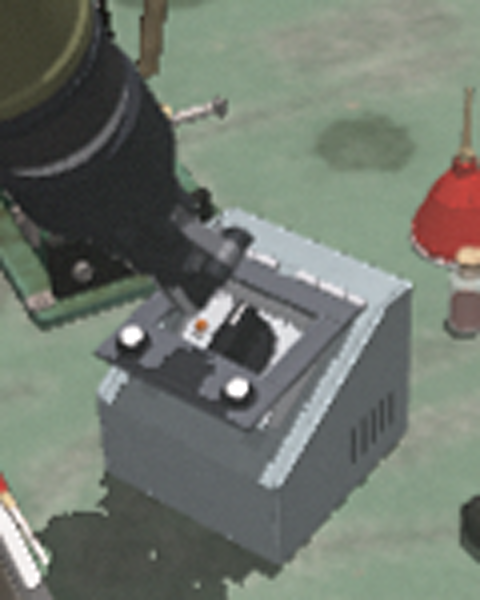

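View pics/w13c.png

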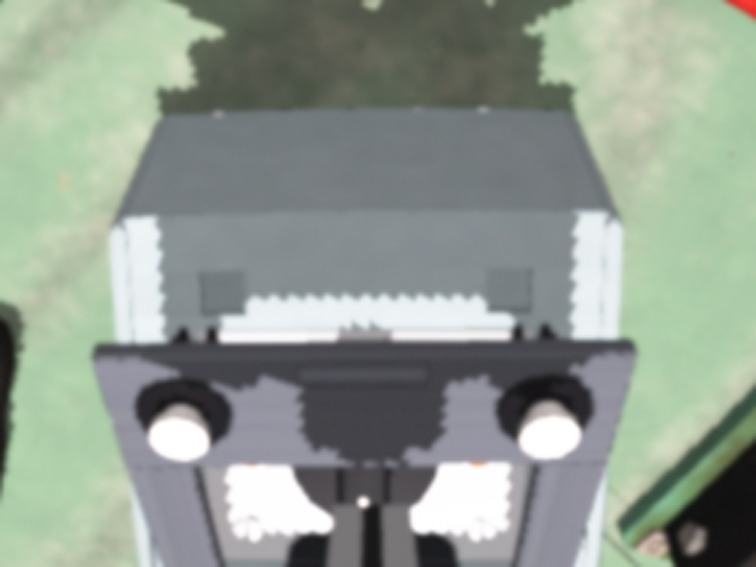

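Run:
```python
from path import *
path([(-20,0.5,68),(-32,0.5,64),(-36,0.5,54),(-38,.5,44),(-40,.5,34),(-41,.5,25),(-42,.5,17),(-42,.5,17)])
```

```text
(-20, 0.5, 68) [-0.0248, -0.0134, -0.011] 15.1
(-32, 0.5, 64) [-0.0407, -0.0212, -0.029] 12.6
(-36, 0.5, 54) [-0.0389, -0.0204, -0.0505] 10.8
(-38, 0.5, 44) [-0.034, -0.0179, -0.0701] 10.2
(-40, 0.5, 34) [-0.029, -0.0155, -0.0897] 10.2
(-41, 0.5, 25) [-0.0233, -0.0126, -0.1067] 9.1
(-42, 0.5, 17) [-0.0184, -0.0102, -0.1219] 8.1
(-42, 0.5, 17) [-0.0184, -0.0102, -0.1219] 0.0
```

Call:
{"fn": "jog_arm", "kwargs": {
  "rot": [
    [0, 0, 0],
    [0, 0, 0],
    [0, 0, 0],
    [0, 0, 0],
    [0, 0, 0],
    [0, 0, 0],
    [0, 0, 0],
    [0, 0, 0]
  ],
  "linear": [
    [-0.0248, -0.0134, -0.011],
    [-0.0407, -0.0212, -0.029],
    [-0.0389, -0.0204, -0.0505],
    [-0.034, -0.0179, -0.0701],
    [-0.029, -0.0155, -0.0897],
    [-0.0233, -0.0126, -0.1067],
    [-0.0184, -0.0102, -0.1219],
    [-0.0184, -0.0102, -0.1219]
  ],
  "hand": [1, 1, 1, 1, 1, 1, 1, 1]
}}

```text
t: 11.5
tool_pos: [446.1, -57.4, 83.6]
tool_rot: [-0.608, 2.61, 0.145]
contact_force: [-0.5, -0.4, 0.4]
opening: 0.3
```

```bash
python3 - <<'E'
from path import *
moved([0,0,0],[-0.0184, -0.0102, -0.1219])
path([(-42,.5,13),(-42,.5,10),(-42,.5,7),(-42,.5,5)])
E
python3 st.py 14
```

```text
(-42, 0.5, 13) [0.0033, 0.0016, -0.0071] 4.0
(-42, 0.5, 10) [0.0057, 0.0028, -0.0124] 3.0
(-42, 0.5, 7) [0.0081, 0.004, -0.0178] 3.0
(-42, 0.5, 5) [0.0098, 0.0048, -0.0213] 2.0
11.5 [446.08619859 -57.38166417  83.64259585] [-0.60769075  2.60962246  0.14533011] [-0.53717257 -0.35546488  0.36110389] 0.2857188121547641
face coords [-42.61  -0.41  16.66] rot [0.0014 0.0006 0.0021] F face [-0.4 -0.1  0.6]
```

View pics/s14c.png

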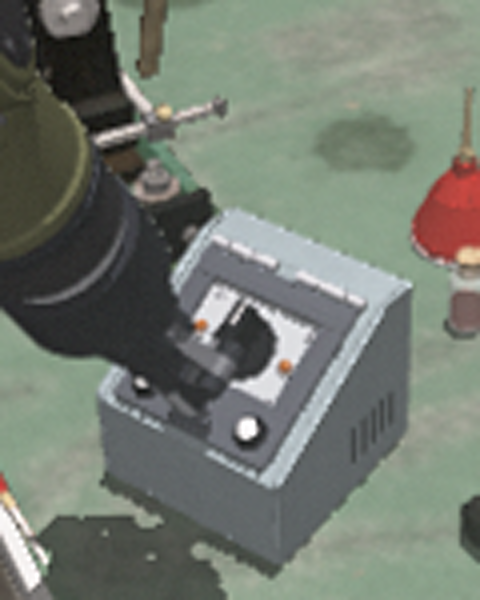

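View pics/w14c.png

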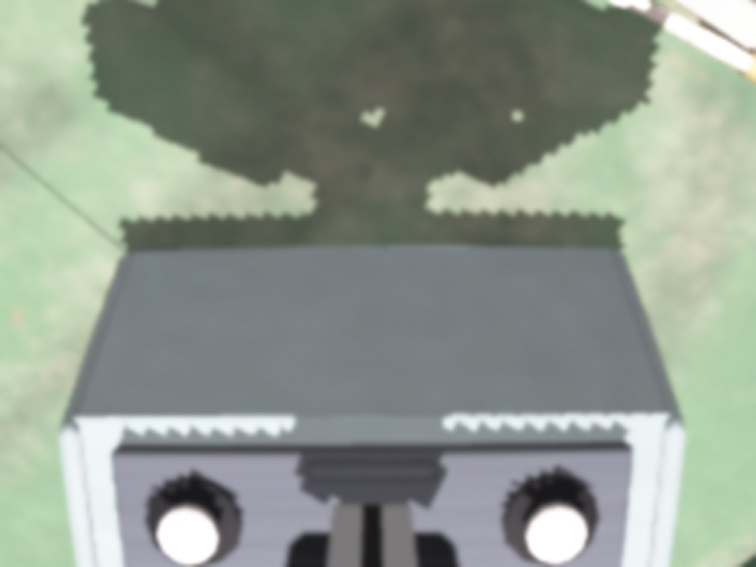

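Call:
{"fn": "jog_arm", "kwargs": {
  "rot": [
    [0, 0, 0],
    [0, 0, 0],
    [0, 0, 0],
    [0, 0, 0],
    [0, 0, 0]
  ],
  "linear": [
    [0.0033, 0.0016, -0.0071],
    [0.0057, 0.0028, -0.0124],
    [0.0081, 0.004, -0.0178],
    [0.0089, 0.0044, -0.0196],
    [0.0089, 0.0044, -0.0196]
  ],
  "hand": [1, 1, 1, 1, 1]
}}

```text
t: 12.02
tool_pos: [451.1, -55.5, 75.1]
tool_rot: [-0.607, 2.608, 0.144]
contact_force: [-0.6, -0.3, 0.4]
opening: -0.1
```

```bash
python3 - <<'E'
from path import *
moved([0,0,0],[0.0089, 0.0044, -0.0196])
E
python3 st.py 15
```

```text
12.0167 [451.05964802 -55.53417897  75.05105264] [-0.60745247  2.60843756  0.14392664] [-0.56755741 -0.3400274   0.4207737 ] -0.06368045333303661
face coords [-41.81  -0.96   6.61] rot [ 0.0026 -0.0004  0.0018] F face [-0.4 -0.1  0.7]
```

View pics/s15c.png

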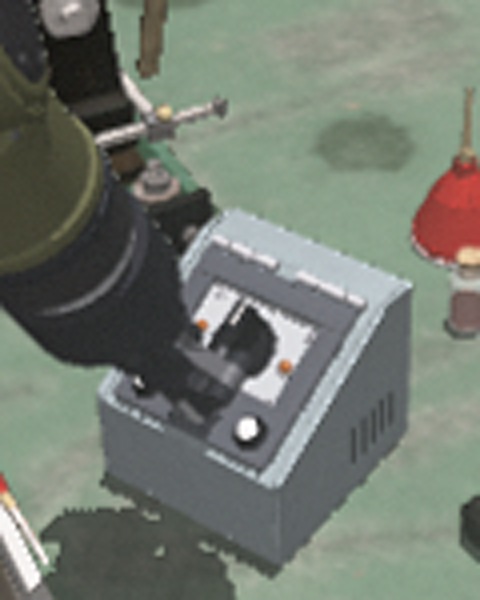

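View pics/w15c.png

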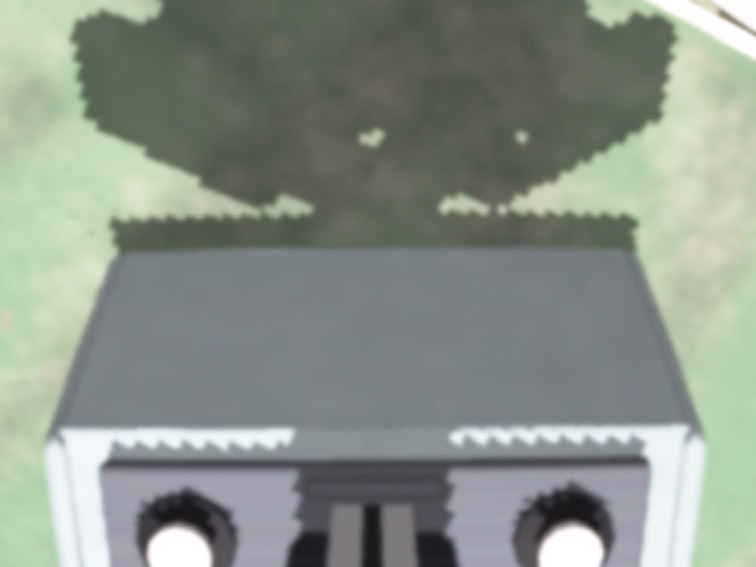

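Call:
{"fn": "jog_arm", "kwargs": {
  "rot": [
    [0, 0, 0],
    [0, 0, 0],
    [0, 0, 0],
    [0, 0, 0]
  ],
  "linear": [
    [0.0008, 0.0004, -0.0018],
    [0.0016, 0.0008, -0.0036],
    [0.0016, 0.0008, -0.0036],
    [0.0016, 0.0008, -0.0036]
  ],
  "hand": [1, 1, 1, 1]
}}

```text
t: 12.45
tool_pos: [452.0, -55.4, 74.2]
tool_rot: [-0.607, 2.608, 0.143]
contact_force: [-9.8, -2.3, 14.2]
opening: -0.1
```

Call:
{"fn": "jog_arm", "kwargs": {
  "rot": [
    [0, 0, 0],
    [0, 0, 0],
    [0, 0, 0]
  ],
  "linear": [
    [0.0004, 0.0002, -0.0009],
    [0.0008, 0.0004, -0.0018],
    [0.0008, 0.0004, -0.0018]
  ],
  "hand": [1, 1, 1]
}}

```text
t: 12.7
tool_pos: [452.2, -55.4, 74.0]
tool_rot: [-0.606, 2.608, 0.143]
contact_force: [-23.7, -4.8, 33.5]
opening: -0.1
```

Run:
```python
from path import *
moved([0,0,0],[.0024,.0012,-.0054])
path([(-42,.5,10),(-42,.5,28),(-43,18,30),(-43,34.5,30),(-43,34.5,24)])
```

```text
(-42, 0.5, 10) [-0.0056, -0.0028, 0.0126] 7.0
(-42, 0.5, 28) [-0.0202, -0.01, 0.0447] 18.0
(-43, 18, 30) [-0.039, 0.0197, 0.0473] 17.6
(-43, 34.5, 30) [-0.0537, 0.0493, 0.0473] 16.5
(-43, 34.5, 24) [-0.0488, 0.0517, 0.0366] 6.0
```

Call:
{"fn": "jog_arm", "kwargs": {
  "rot": [
    [0, 0, 0],
    [0, 0, 0],
    [0, 0, 0],
    [0, 0, 0],
    [0, 0, 0],
    [0, 0, 0],
    [0, 0, 0]
  ],
  "linear": [
    [-0.0056, -0.0028, 0.0126],
    [-0.0202, -0.01, 0.0447],
    [-0.039, 0.0197, 0.0473],
    [-0.0537, 0.0493, 0.0473],
    [-0.0488, 0.0517, 0.0366],
    [-0.0488, 0.0517, 0.0366],
    [-0.0488, 0.0517, 0.0366]
  ],
  "hand": [1, 1, 1, 1, 1, 1, 1]
}}

```text
t: 13.28
tool_pos: [428.1, -29.2, 90.7]
tool_rot: [-0.608, 2.608, 0.144]
contact_force: [-0.8, -0.1, -0.1]
opening: -0.1
```

```bash
python3 - <<'E'
from path import *
moved([0,0,0],[-0.0488, 0.0517, 0.0366])
E
python3 st.py 16
```

```text
13.2833 [428.08970736 -29.22999476  90.66032687] [-0.60817285  2.60818626  0.14356182] [-0.84574693 -0.11262656 -0.11724179] -0.14849667963372803
face coords [-42.66  32.8   24.56] rot [ 0.0027 -0.0004  0.0012] F face [-0.8  0.3  0.3]
```

View pics/s16c.png

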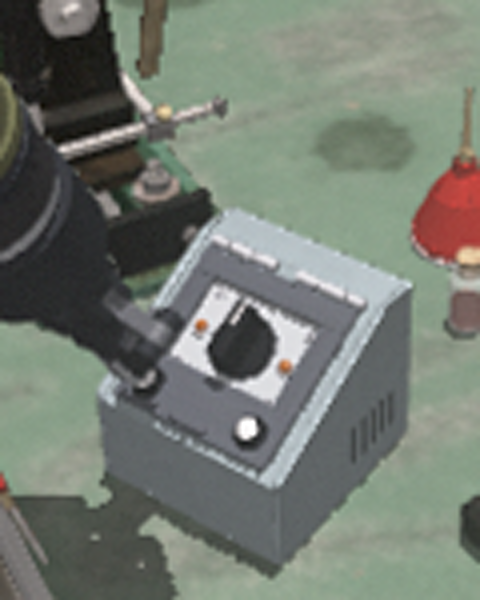

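View pics/w16.png

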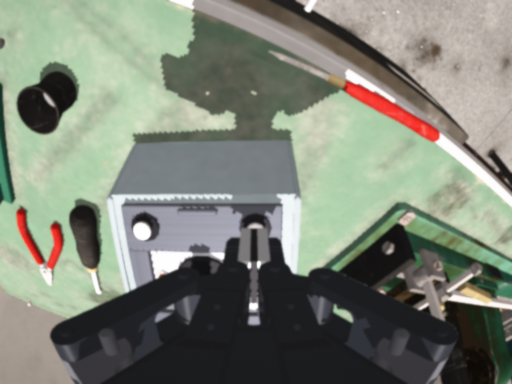

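```bash
python3 -c "
from h import *
crop('pics/w16.png','pics/w16z.png',205,190,305,275,7)"
```

```text
(no output)
```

View pics/w16z.png

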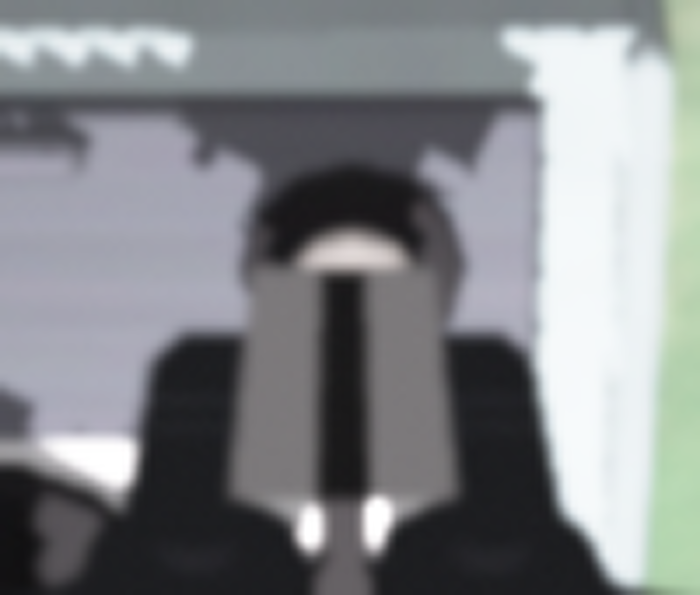

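Call:
{"fn": "jog_arm", "kwargs": {
  "rot": [
    [0, 0, 0],
    [0, 0, 0],
    [0, 0, 0],
    [0, 0, 0],
    [0, 0, 0]
  ],
  "linear": [
    [0.0023, 0.0034, -0.0072],
    [0.0048, 0.0046, -0.0125],
    [0.0072, 0.0058, -0.0178],
    [0.0088, 0.0066, -0.0214],
    [0.0088, 0.0066, -0.0214]
  ],
  "hand": [1, 1, 1, 1, 1]
}}

```text
t: 13.8
tool_pos: [434.5, -27.0, 81.7]
tool_rot: [-0.609, 2.612, 0.147]
contact_force: [-0.3, 0.1, -0.3]
opening: 0.1
```

Run:
```python
from path import *
moved([0,0,0],[.0088,.0066,-.0214]); s=state(); Rf,t=face(*FV); print((Rf.T@(getcmd()[0]-t)).round(2),(Rf.T@(s['tool_pos']-t)).round(2),(Rf.T@s['contact_force']).round(1))
```

```text
[-43.05  35.5   12.01] [-40.7   31.99  13.53] [-0.4  0.2 -0.2]
```

Call:
{"fn": "jog_arm", "kwargs": {
  "rot": [
    [0, 0, 0],
    [0, 0, 0],
    [0, 0, 0]
  ],
  "linear": [
    [0, 0, 0],
    [0, 0, 0],
    [0, 0, 0]
  ],
  "hand": [1, 1, 1]
}}

```text
t: 14.05
tool_pos: [434.6, -27.0, 82.2]
tool_rot: [-0.609, 2.611, 0.146]
contact_force: [-0.1, 0.0, 0.7]
opening: -0.0
```

```bash
python3 st.py 17; python3 -c "
from h import *
crop('pics/w17.png','pics/w17z.png',205,190,305,275,7)"
```

```text
14.05 [434.57884397 -26.97404438  82.24762368] [-0.60891414  2.61116657  0.14629933] [-0.07604995  0.01076752  0.73513625] -0.0004939098258613017
face coords [-40.4   31.94  13.97] rot [0.0002 0.0022 0.0017] F face [0.3 0.  0.7]
```

View pics/w17z.png

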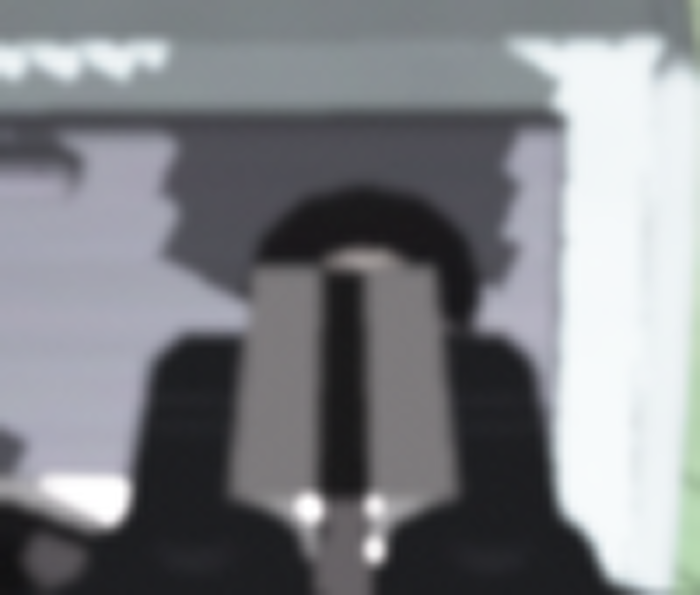

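Run:
```python
from h import *
s=state(); print(s['q'].round(3),s['joint_torque'].round(2),s['moment'].round(2))
```

```text
[-0.301 -0.123 -1.025  0.316  0.317 -0.702] [  0.   -21.27  29.24  -3.48   1.21  -0.  ] [-0.23  0.37  0.02]
```

Call:
{"fn": "jog_arm", "kwargs": {
  "rot": [
    [0, 0, 0],
    [0, 0, 0],
    [0, 0, 0],
    [0, 0, 0],
    [0, 0, 0]
  ],
  "linear": [
    [-0.008, -0.004, 0.018],
    [-0.016, -0.008, 0.036],
    [-0.016, -0.008, 0.046],
    [-0.016, -0.008, 0.06],
    [-0.016, -0.008, 0.06]
  ],
  "hand": [1, 1, 1, 1, 1]
}}

```text
t: 14.57
tool_pos: [427.8, -31.3, 113.8]
tool_rot: [-0.609, 2.609, 0.145]
contact_force: [0.9, 0.2, -0.3]
opening: 0.1
```

Run:
```python
from path import *
s=state(); moved([0,0,0],[-.016,-.008,.06]); Rf,t=face(*FV)
print(s['q'].round(3),getcmd()[0],s['tool_pos'],(Rf.T@(getcmd()[0]-t)).round(2),(Rf.T@(s['tool_pos']-t)).round(2))
```

```text
[-0.321 -0.191 -0.987  0.426  0.324 -0.722] [423.67818796 -28.43936724 109.30256835] [427.80162986 -31.31164547 113.77758915] [-37.4   35.47  42.8 ] [-33.22  31.07  45.69]
```

```bash
cat >> h.py <<'E'
def R10():
    a=np.radians(10); y=FV[2]; return Rtool([np.sin(a)*np.cos(y),np.sin(a)*np.sin(y),-np.cos(a)],[-np.cos(y),-np.sin(y),0])
E
python3 - <<'E'
from h import *
s=state(); setcmd(s['tool_pos'],s['tool_rot']); Rf,t=face(*FV)
goal(t+Rf@[-45,34,45],R10())
E
```

```text
rot [-0.0652, 0.1331, 0.0008] lin [-0.0209, -0.0038, -0.0119] deg 17.0 mm 12.2
```

Call:
{"fn": "jog_arm", "kwargs": {
  "rot": [
    [-0.022, 0.044, 0],
    [-0.044, 0.088, 0],
    [-0.065, 0.133, 0.001],
    [-0.065, 0.133, 0.001],
    [-0.065, 0.133, 0.001],
    [-0.065, 0.133, 0.001]
  ],
  "linear": [
    [-0.007, -0.0013, -0.004],
    [-0.014, -0.0026, -0.008],
    [-0.0209, -0.0038, -0.0119],
    [-0.0209, -0.0038, -0.0119],
    [-0.0209, -0.0038, -0.0119],
    [-0.0209, -0.0038, -0.0119]
  ],
  "hand": [1, 1, 1, 1, 1, 1]
}}

```text
t: 15.07
tool_pos: [415.5, -32.5, 105.5]
tool_rot: [-0.678, 2.894, 0.063]
contact_force: [0.2, -0.0, -0.7]
opening: -0.2
```

```bash
cat > chk.py <<'E'
from path import *
s=state(); Rf,t=face(*FV)
print("q",s['q'].round(3)); print("cmd",(Rf.T@(getcmd()[0]-t)).round(2),"meas",(Rf.T@(s['tool_pos']-t)).round(2),"F",(Rf.T@s['contact_force']).round(1), "roterr",(R.from_rotvec(s['tool_rot'])*getcmd()[1].inv()).as_rotvec().round(4),"t",s['t'])
E
python3 - <<'E'
from path import *
moved([-.065,.133,.001],[-.0209,-.0038,-.0119]); path([(-52.5,34,38),(-52.5,34,30),(-52.5,34,24)])
E
python3 chk.py
```

```text
(-52.5, 34, 38) [-0.0062, -0.0031, -0.0193] 10.3
(-52.5, 34, 30) [0.0003, 0.0001, -0.0336] 8.0
(-52.5, 34, 24) [0.0052, 0.0025, -0.0443] 6.0
q [-0.16  -0.049 -0.79   0.69   0.103 -0.613]
cmd [-45.01  34.    45.02] meas [-47.29  35.42  43.56] F [-0.2 -0.1 -0.7] roterr [0.0017 0.0022 0.    ] t 15.0667
```

Run:
```python
from path import *
s=state(); setcmd(s['tool_pos'],s['tool_rot']); path([(-52.5,34,35),(-52.5,34,26)])
```

```text
(-52.5, 34, 35) [-0.0001, -0.0032, -0.02] 10.1
(-52.5, 34, 26) [0.0072, 0.0004, -0.036] 9.0
```

Call:
{"fn": "jog_arm", "kwargs": {
  "rot": [
    [0, 0, 0],
    [0, 0, 0],
    [0, 0, 0],
    [0, 0, 0]
  ],
  "linear": [
    [0, -0.0032, -0.02],
    [0.0072, 0.0004, -0.036],
    [0.0072, 0.0004, -0.036],
    [0.0072, 0.0004, -0.036]
  ],
  "hand": [1, 1, 1, 1]
}}

```text
t: 15.4
tool_pos: [418.6, -32.7, 87.7]
tool_rot: [-0.676, 2.896, 0.063]
contact_force: [0.4, 0.3, 0.5]
opening: -0.0
```

```bash
python3 - <<'E'
from path import *
moved([0,0,0],[.0072,.0004,-.036])
E
python3 chk.py; python3 st.py 18; python3 -c "
from h import *
crop('pics/w18.png','pics/w18z.png',195,180,315,280,6);crop('pics/s18.png','pics/s18z.png',195,220,275,280,8)"
```

```text
q [-0.158 -0.019 -0.809  0.641  0.102 -0.61 ]
cmd [-52.51  34.    26.02] meas [-52.96  33.85  26.43] F [0.7 0.1 0.2] roterr [-0.0006  0.0012 -0.0012] t 15.4
15.4 [418.63909336 -32.74520011  87.65437788] [-0.67645703  2.89576294  0.06256995] [0.4033312  0.32570206 0.49758409] -0.035835808880402054
face coords [-52.96  33.85  26.43] rot [-0.0024  0.2988  0.0016] F face [0.7 0.1 0.2]
```

View pics/w18z.png

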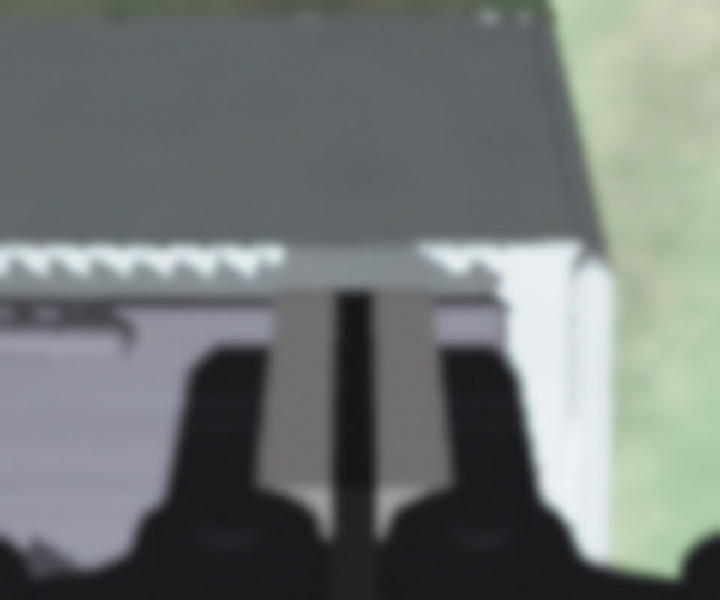

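View pics/s18z.png

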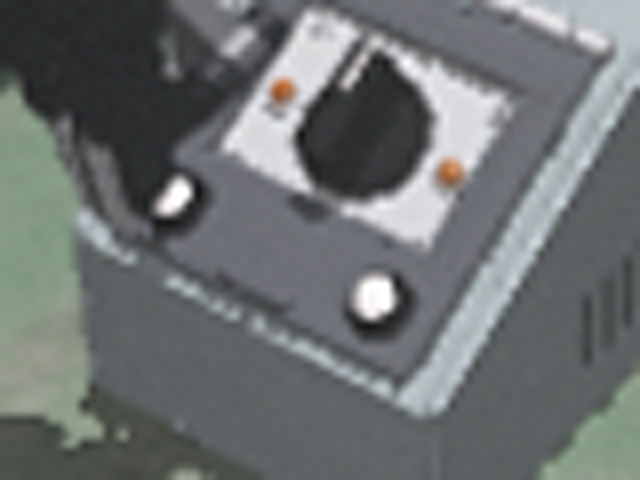

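Call:
{"fn": "jog_arm", "kwargs": {
  "rot": [
    [0, 0, 0],
    [0, 0, 0],
    [0, 0, 0],
    [0, 0, 0]
  ],
  "linear": [
    [0.0033, 0.0016, -0.0071],
    [0.0065, 0.0032, -0.0143],
    [0.0081, 0.004, -0.0178],
    [0.0081, 0.004, -0.0178]
  ],
  "hand": [1, 1, 1, 1]
}}

```text
t: 15.83
tool_pos: [423.7, -30.5, 78.9]
tool_rot: [-0.678, 2.895, 0.062]
contact_force: [0.8, 0.2, -0.8]
opening: -0.0
```

```bash
python3 - <<'E'
from path import *
moved([0,0,0],[.0081,.004,-.0178])
E
python3 chk.py; python3 st.py 19|tail -1; python3 -c "
from h import *
crop('pics/w19.png','pics/w19z.png',195,180,315,280,6);crop('pics/s19.png','pics/s19z.png',195,220,275,280,8)"
```

```text
q [-0.15   0.002 -0.812  0.616  0.1   -0.603]
cmd [-52.52  33.99  16.04] meas [-52.    33.62  16.15] F [ 0.4 -0.2 -1.1] roterr [-0.001   0.0009 -0.0001] t 15.8333
face coords [-52.    33.62  16.15] rot [-0.0023  0.2988  0.0005] F face [ 0.4 -0.2 -1.1]
```

View pics/s19z.png

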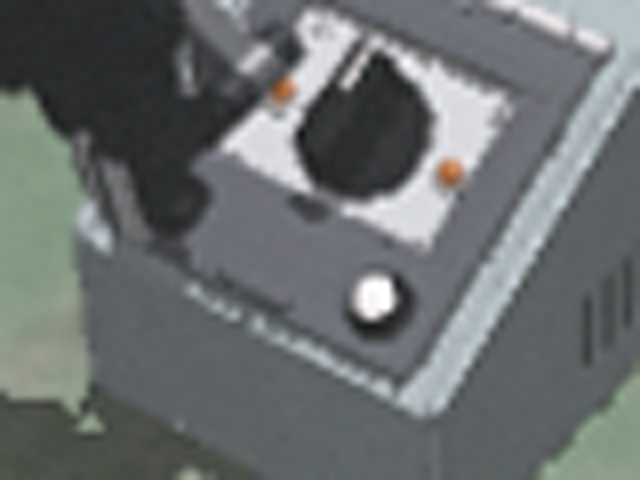

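Call:
{"fn": "jog_arm", "kwargs": {
  "rot": [
    [0, 0, 0],
    [0, 0, 0],
    [0, 0, 0],
    [0, 0, 0]
  ],
  "linear": [
    [0.0008, 0.0004, -0.0018],
    [0.0016, 0.0008, -0.0036],
    [0.0016, 0.0008, -0.0036],
    [0.0016, 0.0008, -0.0036]
  ],
  "hand": [1, 1, 1, 1]
}}

```text
t: 16.27
tool_pos: [424.6, -30.3, 77.7]
tool_rot: [-0.677, 2.895, 0.061]
contact_force: [-2.0, -0.4, 3.5]
opening: 0.0
```

```bash
python3 - <<'E'
from path import *
moved([0,0,0],[.0016,.0008,-.0036])
E
python3 chk.py
```

```text
q [-0.149  0.005 -0.813  0.612  0.1   -0.602]
cmd [-52.54  34.    14.03] meas [-51.73  33.38  14.66] F [-0.2  0.5  4. ] roterr [-0.0012  0.0002 -0.0004] t 16.2667
```

Call:
{"fn": "jog_arm", "kwargs": {
  "rot": [
    [0, 0, 0],
    [0, 0, 0],
    [0, 0, 0],
    [0, 0, 0]
  ],
  "linear": [
    [0.0008, 0.0004, -0.0018],
    [0.0016, 0.0008, -0.0036],
    [0.0016, 0.0008, -0.0036],
    [0.0016, 0.0008, -0.0036]
  ],
  "hand": [1, 1, 1, 1]
}}

```text
t: 16.6
tool_pos: [425.5, -29.9, 75.9]
tool_rot: [-0.677, 2.895, 0.061]
contact_force: [-1.5, -1.2, 3.8]
opening: -0.0
```

```bash
python3 - <<'E'
from path import *
moved([0,0,0],[.0016,.0008,-.0036])
E
python3 chk.py; python3 st.py 20|tail -1; python3 -c "
from h import *
crop('pics/w20.png','pics/w20z.png',195,180,315,280,6);crop('pics/s20.png','pics/s20z.png',195,220,275,280,8)"
```

```text
q [-0.148  0.009 -0.814  0.606  0.1   -0.6  ]
cmd [-52.56  34.    12.02] meas [-51.74  33.36  12.58] F [ 0.1 -0.4  4.2] roterr [-0.0012  0.0001 -0.0004] t 16.6
face coords [-51.74  33.36  12.58] rot [-0.0017  0.2982  0.0007] F face [ 0.1 -0.4  4.2]
```

View pics/s20z.png

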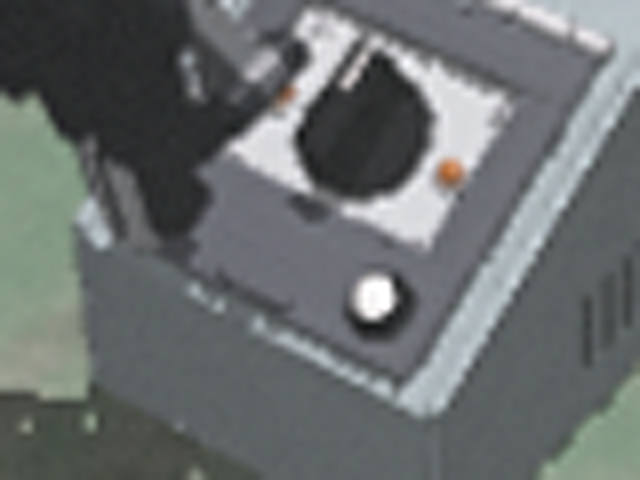

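View pics/w20z.png

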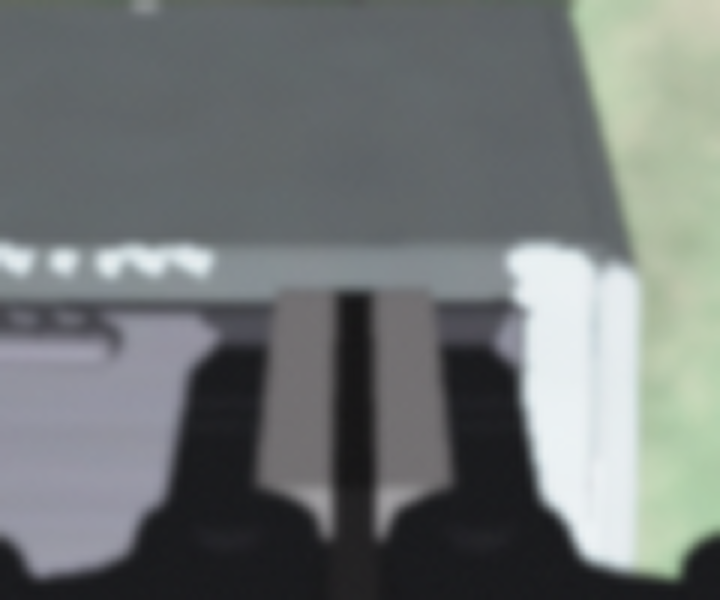

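Call:
{"fn": "jog_arm", "kwargs": {
  "rot": [
    [0, 0, 0],
    [0, 0, 0],
    [0, 0, 0],
    [0, 0, 0]
  ],
  "linear": [
    [0.0008, 0.0004, -0.0018],
    [0.0012, 0.0006, -0.0027],
    [0.0012, 0.0006, -0.0027],
    [0.0012, 0.0006, -0.0027]
  ],
  "hand": [1, 1, 1, 1]
}}

```text
t: 17.03
tool_pos: [426.1, -29.6, 74.5]
tool_rot: [-0.677, 2.895, 0.062]
contact_force: [-2.6, -0.5, 3.9]
opening: 0.1
```

```bash
python3 - <<'E'
from path import *
moved([0,0,0],[.0012,.0006,-.0027])
E
python3 chk.py
```

```text
q [-0.147  0.012 -0.815  0.602  0.1   -0.599]
cmd [-52.58  34.    10.51] meas [-51.75  33.39  11.02] F [-0.5  0.6  4.7] roterr [-0.0011  0.0002 -0.0004] t 17.0333
```

Call:
{"fn": "jog_arm", "kwargs": {
  "rot": [
    [0, 0, 0],
    [0, 0, 0],
    [0, 0, 0],
    [0, 0, 0]
  ],
  "linear": [
    [0.0004, 0.0002, -0.0009],
    [0.0008, 0.0004, -0.0018],
    [0.0008, 0.0004, -0.0018],
    [0.0008, 0.0004, -0.0018]
  ],
  "hand": [1, 1, 1, 1]
}}

```text
t: 17.37
tool_pos: [426.4, -29.4, 73.6]
tool_rot: [-0.677, 2.895, 0.062]
contact_force: [-3.1, -0.7, 4.3]
opening: 0.1
```

Call:
{"fn": "jog_arm", "kwargs": {
  "rot": [
    [0, 0, 0],
    [0, 0, 0],
    [0, 0, 0],
    [0, 0, 0]
  ],
  "linear": [
    [0.0004, 0.0002, -0.0009],
    [0.0008, 0.0004, -0.0018],
    [0.0008, 0.0004, -0.0018],
    [0.0008, 0.0004, -0.0018]
  ],
  "hand": [1, 1, 1, 1]
}}

```text
t: 17.7
tool_pos: [426.7, -29.3, 73.3]
tool_rot: [-0.677, 2.895, 0.061]
contact_force: [-8.1, -0.8, 15.2]
opening: -0.1
```

```bash
python3 - <<'E'
from path import *
moved([0,0,0],[.0016,.0008,-.0036])
E
python3 chk.py
```

```text
q [-0.145  0.015 -0.815  0.599  0.099 -0.598]
cmd [-52.6   34.01   8.5 ] meas [-51.71  33.32   9.66] F [ 0.1  2.9 17. ] roterr [-0.0014  0.0002 -0.0006] t 17.7
```

Call:
{"fn": "jog_arm", "kwargs": {
  "rot": [
    [0, 0, 0],
    [0, 0, 0],
    [0, 0, 0]
  ],
  "linear": [
    [0.0004, 0.0002, -0.0009],
    [0.0004, 0.0002, -0.0009],
    [0.0004, 0.0002, -0.0009]
  ],
  "hand": [1, 1, 1]
}}

```text
t: 17.95
tool_pos: [426.7, -29.3, 73.1]
tool_rot: [-0.677, 2.895, 0.061]
contact_force: [-9.8, -1.2, 20.8]
opening: -0.1
```

Call:
{"fn": "jog_arm", "kwargs": {
  "rot": [
    [0, 0, 0],
    [0, 0, 0],
    [0, 0, 0],
    [0, 0, 0],
    [0, 0, 0],
    [0, 0, 0]
  ],
  "linear": [
    [-0.0041, -0.002, 0.0089],
    [-0.0163, -0.0081, 0.0356],
    [-0.0325, -0.0161, 0.0713],
    [-0.0406, -0.0202, 0.0891],
    [-0.0406, -0.0202, 0.0891],
    [-0.0406, -0.0202, 0.0891]
  ],
  "hand": [1, 1, 1, 1, 1, 1]
}}

```text
t: 18.45
tool_pos: [407.3, -39.3, 116.9]
tool_rot: [-0.677, 2.894, 0.061]
contact_force: [0.2, -0.1, -1.0]
opening: -0.2
```

```bash
python3 - <<'E'
from path import *
moved([0,0,0],[.0004-.0406,.0002-.0202,.0891-.0009])
E
python3 chk.py; python3 st.py 21|tail -1; python3 -c "
from h import *
crop('pics/w21.png','pics/w21z.png',140,120,320,250,4);crop('pics/s21.png','pics/s21z.png',195,220,275,280,8)"
```

```text
q [-0.181 -0.078 -0.786  0.723  0.105 -0.633]
cmd [-52.58  33.97  57.98] meas [-51.34  32.99  58.46] F [-0.4 -0.2 -1. ] roterr [-0.0013 -0.0012 -0.0008] t 18.45
face coords [-51.34  32.99  58.46] rot [-0.0009  0.297   0.0007] F face [-0.4 -0.2 -1. ]
```

View pics/s21z.png

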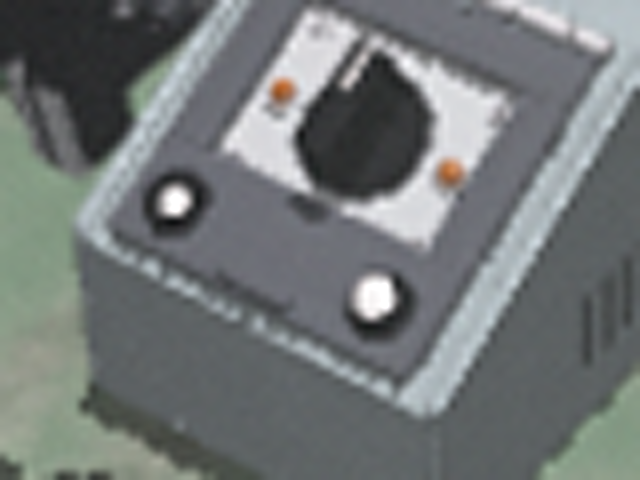

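View pics/w21z.png

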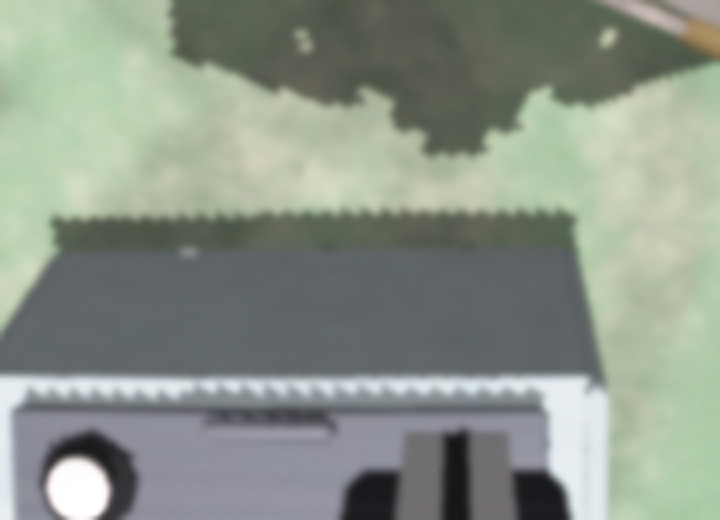

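Run:
```python
from path import *
path([(-52.5,12,58),(-52.5,-12,54),(-52.5,-33.4,46),(-52.5,-33.4,34),(-52.5,-33.4,24),(-52.5,-33.4,22)])
```

```text
(-52.5, 12, 58) [0.0196, -0.0393, 0.0001] 22.0
(-52.5, -12, 54) [0.0442, -0.0807, -0.007] 24.3
(-52.5, -33.4, 46) [0.0697, -0.1158, -0.0213] 22.8
(-52.5, -33.4, 34) [0.0795, -0.111, -0.0427] 12.0
(-52.5, -33.4, 24) [0.0876, -0.107, -0.0605] 10.0
(-52.5, -33.4, 22) [0.0892, -0.1062, -0.0641] 2.0
```

Call:
{"fn": "jog_arm", "kwargs": {
  "rot": [
    [0, 0, 0],
    [0, 0, 0],
    [0, 0, 0],
    [0, 0, 0],
    [0, 0, 0],
    [0, 0, 0],
    [0, 0, 0]
  ],
  "linear": [
    [0.0196, -0.0393, 0],
    [0.0442, -0.0807, -0.007],
    [0.0697, -0.1158, -0.0213],
    [0.0795, -0.111, -0.0427],
    [0.0876, -0.107, -0.0605],
    [0.0876, -0.107, -0.0605],
    [0.0876, -0.107, -0.0605]
  ],
  "hand": [1, 1, 1, 1, 1, 1, 1]
}}

```text
t: 19.13
tool_pos: [449.1, -91.8, 85.2]
tool_rot: [-0.679, 2.897, 0.064]
contact_force: [0.3, -0.9, -0.2]
opening: 0.2
```

```bash
python3 - <<'E'
from path import *
moved([0,0,0],[.0876,-.107,-.0605])
E
python3 chk.py; python3 st.py 22|tail -1; python3 -c "
from h import *
crop('pics/w22.png','pics/w22z.png',100,140,320,290,3.5);crop('pics/s22.png','pics/s22z.png',195,220,275,280,8)"
```

```text
q [-0.287  0.07  -0.722  0.656  0.119 -0.74 ]
cmd [-52.51 -33.41  24.  ] meas [-53.1  -32.59  23.7 ] F [-0.2 -0.9 -0.1] roterr [-0.0002  0.0035  0.0006] t 19.1333
face coords [-53.1  -32.59  23.7 ] rot [-0.0043  0.3007  0.0004] F face [-0.2 -0.9 -0.1]
```

View pics/s22z.png

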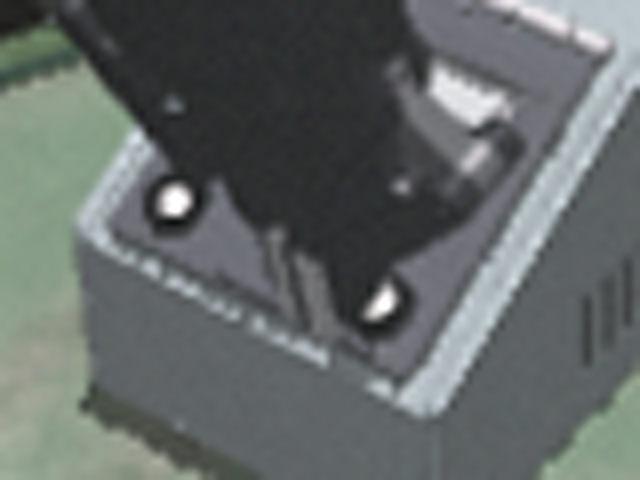

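View pics/w22.png

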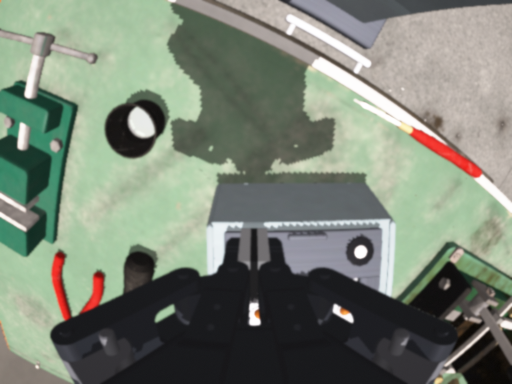

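Call:
{"fn": "jog_arm", "kwargs": {
  "rot": [
    [0, 0, 0],
    [0, 0, 0],
    [0, 0, 0],
    [0, 0, 0],
    [0, 0, 0]
  ],
  "linear": [
    [0.0053, 0.0003, -0.0065],
    [0.0085, 0.0019, -0.0137],
    [0.0101, 0.0027, -0.0173],
    [0.0117, 0.0035, -0.0209],
    [0.0117, 0.0035, -0.0209]
  ],
  "hand": [1, 1, 1, 1, 1]
}}

```text
t: 19.65
tool_pos: [457.1, -90.9, 76.5]
tool_rot: [-0.678, 2.893, 0.061]
contact_force: [-0.3, 0.1, 3.1]
opening: -0.1
```

```bash
python3 - <<'E'
from path import *
moved([0,0,0],[.0117,.0035,-.0209])
E
python3 chk.py
```

```text
q [-0.28   0.092 -0.723  0.628  0.118 -0.732]
cmd [-51.89 -34.44  11.95] meas [-50.32 -35.34  12.52] F [1.2 0.3 2.8] roterr [-0.0013 -0.0011 -0.0001] t 19.65
```

Call:
{"fn": "jog_arm", "kwargs": {
  "rot": [
    [0, 0, 0],
    [0, 0, 0],
    [0, 0, 0],
    [0, 0, 0],
    [0, 0, 0]
  ],
  "linear": [
    [-0.0017, 0.0014, -0.0027],
    [-0.0009, 0.0018, -0.0045],
    [-0.0001, 0.0022, -0.0063],
    [0.0003, 0.0024, -0.0072],
    [0.0003, 0.0024, -0.0072]
  ],
  "hand": [1, 1, 1, 1, 1]
}}

```text
t: 20.07
tool_pos: [458.1, -90.3, 73.8]
tool_rot: [-0.677, 2.892, 0.059]
contact_force: [-2.2, -0.2, 9.3]
opening: -0.1
```

```bash
python3 - <<'E'
from path import *
moved([0,0,0],[.0003,.0024,-.0072])
E
python3 chk.py
```

```text
q [-0.278  0.095 -0.727  0.618  0.117 -0.73 ]
cmd [-52.93 -33.43   8.44] meas [-50.54 -35.21   9.67] F [2.4 0.8 9.3] roterr [-0.0023 -0.0028 -0.0006] t 20.0667
```

Call:
{"fn": "jog_arm", "kwargs": {
  "rot": [
    [0, 0, 0],
    [0, 0, 0],
    [0, 0, 0],
    [0, 0, 0]
  ],
  "linear": [
    [0.0004, 0.0002, -0.0009],
    [0.0008, 0.0004, -0.0018],
    [0.0008, 0.0004, -0.0018],
    [0.0008, 0.0004, -0.0018]
  ],
  "hand": [1, 1, 1, 1]
}}

```text
t: 20.4
tool_pos: [458.2, -90.3, 73.5]
tool_rot: [-0.677, 2.893, 0.058]
contact_force: [-6.5, -1.9, 20.3]
opening: 0.1
```

```bash
python3 - <<'E'
from path import *
moved([0,0,0],[.0008,.0004,-.0018])
E
python3 chk.py
```

```text
q [-0.277  0.096 -0.727  0.617  0.117 -0.729]
cmd [-52.94 -33.43   7.44] meas [-50.59 -35.23   9.32] F [ 3.3  1.2 21.1] roterr [-0.0026 -0.0026 -0.0008] t 20.4
```

Firm stop at 21 N. I'll retract and inspect both pins with the wrist camera.

Call:
{"fn": "jog_arm", "kwargs": {
  "rot": [
    [0, 0, 0],
    [0, 0, 0],
    [0, 0, 0],
    [0, 0, 0],
    [0, 0, 0],
    [0, 0, 0],
    [0, 0, 0],
    [0, 0, 0]
  ],
  "linear": [
    [-0.0041, -0.002, 0.0089],
    [-0.0163, -0.0081, 0.0356],
    [-0.0325, -0.0161, 0.0713],
    [-0.06, -0.01, 0.12],
    [-0.09, 0.02, 0.18],
    [-0.11, 0.05, 0.21],
    [-0.11, 0.05, 0.21],
    [-0.11, 0.05, 0.21]
  ],
  "hand": [1, 1, 1, 1, 1, 1, 1, 1]
}}

```text
t: 21.07
tool_pos: [402.4, -64.4, 177.4]
tool_rot: [-0.679, 2.892, 0.059]
contact_force: [-0.1, -0.3, 0.6]
opening: -0.1
```

```bash
python3 - <<'E'
from path import *
moved([0,0,0],[-.11,.05,.21])
E
python3 chk.py; python3 st.py 23|tail -1; python3 -c "
from h import *
crop('pics/s23.png','pics/s23z.png',195,210,285,280,8)"
```

```text
q [-0.251 -0.137 -0.685  0.889  0.114 -0.705]
cmd [-39.29  13.39 118.33] meas [-37.69  12.71 119.36] F [ 0.1 -0.2  0.7] roterr [-0.002  -0.0023  0.0007] t 21.0667
face coords [-37.69  12.71 119.36] rot [-0.0003  0.2964 -0.0011] F face [ 0.1 -0.2  0.7]
```

View pics/s23z.png

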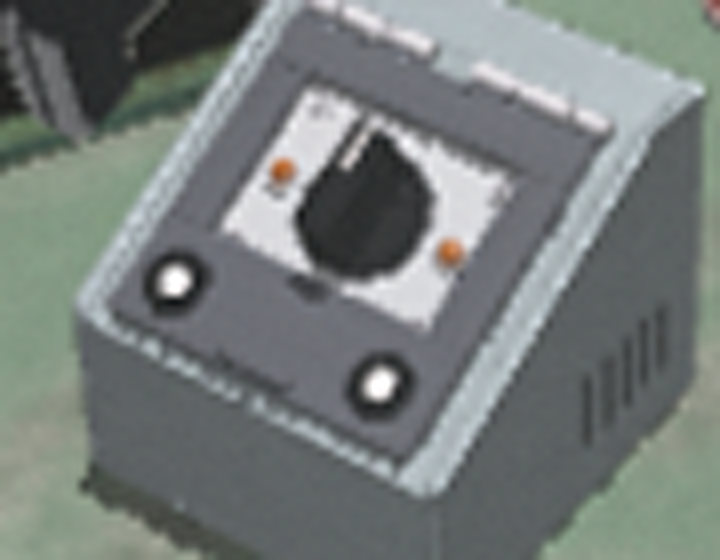

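View pics/w23.png

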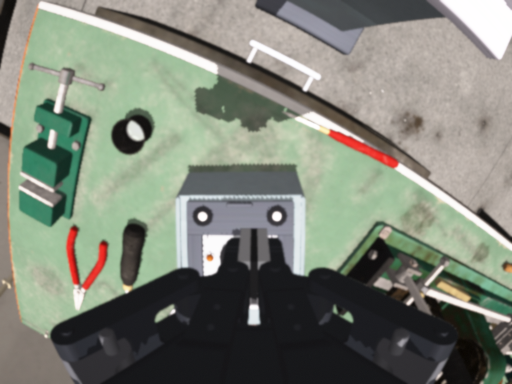

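Run:
```python
from path import *
path([(-15,6,85),(5,0,55)])
```

```text
(-15, 6, 85) [0.0725, 0.0194, -0.0373] 41.9
(5, 0, 55) [0.1341, 0.0366, -0.0726] 36.6
```

Call:
{"fn": "jog_arm", "kwargs": {
  "rot": [
    [0, 0, 0],
    [0, 0, 0],
    [0, 0, 0],
    [0, 0, 0],
    [0, 0, 0],
    [0, 0, 0]
  ],
  "linear": [
    [0.03, 0.01, -0.015],
    [0.0725, 0.0194, -0.0373],
    [0.11, 0.03, -0.06],
    [0.1341, 0.0366, -0.0726],
    [0.1341, 0.0366, -0.0726],
    [0.1341, 0.0366, -0.0726]
  ],
  "hand": [1, 1, 1, 1, 1, 1]
}}

```text
t: 21.67
tool_pos: [468.0, -46.3, 138.4]
tool_rot: [-0.678, 2.898, 0.064]
contact_force: [-0.5, -0.4, -0.2]
opening: -0.1
```

```bash
python3 - <<'E'
from path import *
moved([0,0,0],[.1341,.0366,-.0726])
E
python3 chk.py; python3 st.py 24|tail -1
python3 - <<'E'
from path import *
d=np.load("24.npz"); C=cam("wrist",d['p'],d['r']); Rf,t=face(*FV)
im=cv2.imread("pics/w24.png")
c=proj(C,t+Rf@np.array([-43,0,7.]))[0]; print(c)
x0,y0=int(c[0])-70,int(c[1])-40; k=5
crop("pics/w24.png","pics/w24z.png",x0,y0,x0+140,y0+80,k)
for y in (34,-34):
    for z in (7.3,7.8,9.8,11.8): print(y,z,((proj(C,t+Rf@np.array([-43,y,z]))[0]-[x0,y0]+.5)*k-.5).round(1))
E
```

```text
q [-0.171  0.022 -0.634  0.78   0.103 -0.624]
cmd [5.000e+00 2.000e-02 5.502e+01] meas [ 4.12 -0.19 54.26] F [-0.7 -0.2  0.1] roterr [-0.0007  0.0042 -0.0002] t 21.6667
face coords [ 4.12 -0.19 54.26] rot [-0.0039  0.3017  0.0011] F face [-0.7 -0.2  0.1]
[255.22060091 164.36357596]
34 7.3 [595.8 204. ]
34 7.8 [596.4 203.6]
34 9.8 [598.8 202.2]
34 11.8 [601.4 200.7]
-34 7.3 [109.7 205.5]
-34 7.8 [109.2 205.1]
-34 9.8 [107.  203.7]
-34 11.8 [104.7 202.3]
```

View pics/w24z.png

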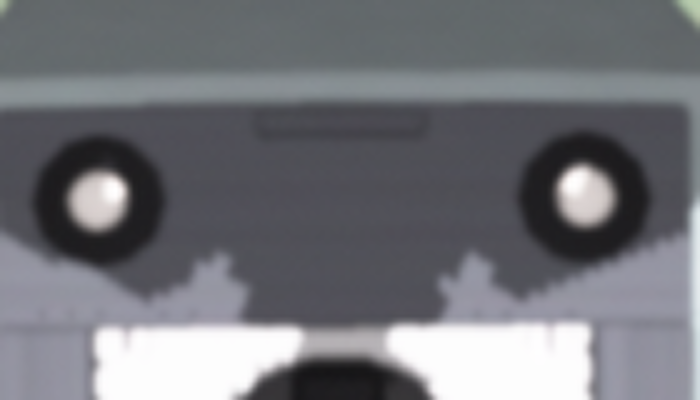

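Call:
{"fn": "jog_arm", "kwargs": {
  "rot": [
    [0, 0, 0],
    [0, 0, 0],
    [0, 0, 0],
    [0, 0, 0],
    [0, 0, 0],
    [0, 0, 0]
  ],
  "linear": [
    [-0.02, -0.01, 0.05],
    [-0.04, -0.02, 0.1],
    [-0.06, -0.03, 0.16],
    [-0.06, -0.03, 0.2],
    [-0.06, -0.03, 0.2],
    [-0.06, -0.03, 0.2]
  ],
  "hand": [1, 1, 1, 1, 1, 1]
}}

```text
t: 22.27
tool_pos: [439.4, -61.9, 241.8]
tool_rot: [-0.676, 2.892, 0.059]
contact_force: [-0.0, 0.2, -1.1]
opening: -0.3
```

```bash
python3 st.py 25
python3 - <<'E'
from h import *
a=cv2.imread("pics/scene0.png"); b=cv2.imread("pics/s25.png")
cv2.imwrite("pics/cmp.png",np.hstack([a[150:384,200:430],b[150:384,200:430]]))
E
```

```text
22.2667 [439.38918851 -61.87427054 241.81403219] [-0.67567901  2.89207475  0.0589539 ] [-0.03614702  0.20043333 -1.07504095] -0.3494066662501744
face coords [ 22.07  -1.46 161.22] rot [0.0007 0.2957 0.0008] F face [-0.4  0.2 -1. ]
```

View pics/cmp.png

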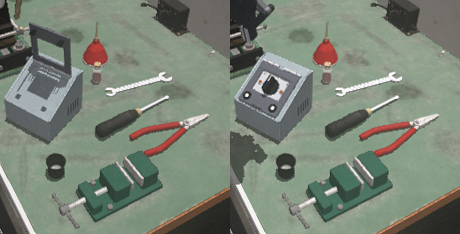

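View pics/s25c.png

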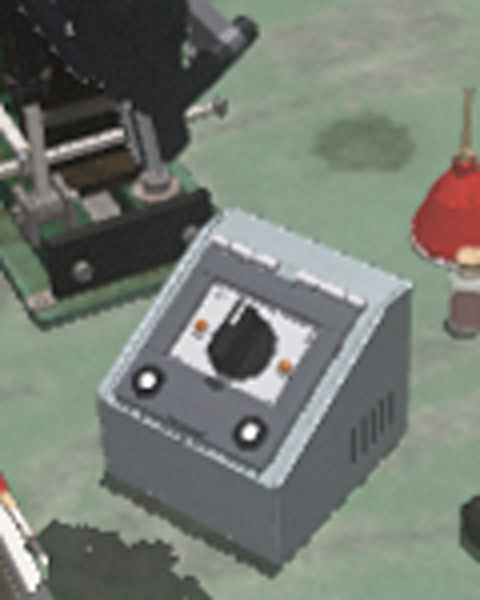

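The bezel is shut, both pins sit inside their flanges, the bystanders look unmoved, and the arm is clear. I'm handing the job in.

```bash
python3 -c "
from station import *
print(finish_job())"
```

```text
the job is handed in; nothing more can be done
None
```

The job is done and handed in at about 22 s. The insert is in the recess, the bezel is shut over it, and both rivet pins are pushed in.

- **Insert:** I lowered it squarely along the face normal until it met the recess floor at about 21 N, then let go. It then slid about 3 mm down the slope to rest against the recess front. The bezel closed fully over it.
- **Bezel:** it was shut before I touched the pins. I swung it over and pressed it down; the fingertip stopped about 5.5 mm above the face, against 5.3 mm expected when shut. That last press reached about 41 N at the fingertip, with the gripper body touching nothing.
- **Pins:** my first try at the left pin stopped short because joint 3 reached its range limit, so I tilted the tool nearer vertical for both. Each pin gave way at about 3–9 N and then stopped hard at about 21 N. Both stopped at the same height.
- **Last checks:** the wrist picture showed both pins centred in their flanges. The pictures cannot tell a pin that is under about 1 mm proud from a flush one, so "flush" rests mainly on the hard stops. The before and after scene pictures showed no bystander moved, and the arm ended about 160 mm clear of the face.

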